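# Lean the rinsed test panel, free the valve catch, hold the blow-off lever open

### The job

Blow the rinsed test panel dry: lift the tall aluminium panel out of the drain rack, stand its foot in the channel of the drying rest, midway along it, and lean its top back, away from the robot, against the rest's crossbar, then let go of it. Then flip the safety catch of the gas valve right back off the lever, pull the valve's spring-loaded lever round towards the robot to its fully open stop, and finish the program while holding it there. Leave everything else where it stands.

Things in the scene. Friction and masses are not known exactly. Their poses are not given: they have to be found in the camera images.
- panel: The tall test panel: bare aluminium plate, 150 mm tall (own z), 80 mm wide (own y), 8 mm thick (own x), 0.26 kg (varies), a small dark hanging hole near its top. Origin: centre of its bottom edge face. It starts upright in one of the three slots of the drain rack; the two other slots hold panels of the same width and thickness that are only 90 mm tall.
- panel_top (a point): Centre of the tall panel's top edge, 150 mm above its origin along its own z.
- rack: White plastic drain rack, fixed: base 150 x 100 mm, slot floors 14 mm above the bench. Three slots run along its y at its x = -45, 0 and 45 mm, each 10 mm wide between comb fins that rise to 54 mm above the bench. Low side walls to 36 mm. Origin: underside centre.
- dryer: The fixed drying station: grey base plate, 190 x 305 mm, with the drip tray and rest (+y side) and the gas valve (-y side). Origin on the bench; x points roughly away from the robot, y to the robot's left, z up. In its frame (mm): a fan nozzle on a jointed hose runs from the valve to the front of the rest's right end (x -105 to 0, y -140 to -40, top 100 high); a pressure regulator stands behind the valve at x 106 to 148, y -150 to -78, top 137.
- rest_foot (a point): Centre of the foot channel, on the steel tray floor (12 mm above the bench), axes as the drying station. The channel runs along y for 170 mm; its front lip's inner face is at x = -9 mm and rises 12 mm above the floor, its rear strip's inner face at x = +9 mm and rises 4 mm.
- rest_frame: The rest, a frame of 10 mm steel rod: a level crossbar 150 mm long along the station's y between two uprights that do not rise above it. Origin: middle of the crossbar, 37.6 mm behind (x) and 75.6 mm above the point rest_foot. With its foot against the front lip the panel leans back 0.42 rad from vertical, its back face on the bar about 85 mm up from the bottom edge.
- catch (a joint): Safety catch of the valve, a hinged steel flap 25 mm wide folded over the lever: 0 = closed over the lever, blocks it (it may start up to 0.08), 1.75 = flipped right back. It hinges on the side away from the robot, about the station's y, and its tab moves away from the robot (first a little up, then down) as the value grows. Very light to move (under 1 N at the tab); past about 1.1 it falls back by its own weight. The lever is clear of it from about 0.5.
- catch_tab (a point): On the catch's upright front plate (3 mm thick, in the station's y-z plane when closed, facing the robot), 50 mm above the hinge, centred on its width. A rolled rim of 8 mm diameter is 16 mm above this point; the plate stands free above the flap's top, 31 mm below this point, and reaches 50 mm below it, in front of the lever.
- catch_hinge (a point): Middle of the catch's hinge pin, 132 mm above the bench, axis along the station's y. When closed, the point catch_tab is 27 mm in front of (x) and 50 mm above it.
- lever (a joint): The valve's spring-return lever, turning level about a vertical stem: 0 = closed, the lever points along the station's -y (to the robot's right); 1.571 = fully open stop, the lever points along -x (to the robot). Clockwise from above. A 16 x 5 mm steel bar with a sleeve at its end, 132 mm from stem to tip. The spring closes it when let go and takes about 1.5 N at the grip to start and 5.5 N at the open stop. While the catch is closed it moves only about 0.1.
- lever_grip (a point): Centre of the lever's black sleeve (64 mm along the lever, 22 mm wide, 12 mm high), 100 mm from the stem, 140 mm above the bench. Room of at least 40 mm under the sleeve all along its swing.
- lever_pivot (a point): On the axis of the valve stem, at the lever's height (140 mm above the bench).
- coupon_a: Bystander: short aluminium panel, 90 x 80 x 8 mm, upright in the rack. Origin at the centre of its bottom edge.
- coupon_b: Bystander: another short panel like coupon_a.
- beaker: Bystander: glass beaker, 70 mm across, 95 mm high, standing.
- wash_bottle: Bystander: clear wash bottle, 68 mm across, 185 mm high with its bent spout.
- jar: Bystander: white plastic jar, 80 mm across, 110 mm high.
- spatula: Bystander: steel spatula, 200 mm long, lying on the bench.
- reagent: Bystander: amber glass bottle, 72 mm across, 150 mm high.
Mind the look-alikes: they are no part of the job. Leave any blue look-alike of the panel alone.

How it is judged:
By the outcome, as a careful person would: the job done as asked, in the order asked, and still so for the second after the job is handed in, while the arm keeps its last pose, push and grip.
It also fails if it takes over 64 s, if anything falls off the work surface, if the arm or the gripper's body presses on something with over 40 N, if the wrist force passes 120 N, or if a joint passes its speed limit or range.

### The arm

A 6-joint arm with a two-finger parallel gripper is mounted at the origin on the work surface. World frame = base frame: x ahead of the robot, y to its left, z up, the work surface at z = 0. Lengths are in m, angles in rad, forces in N, time in s.
With the tool pointing down it reaches from about 0.325 to 0.775 m from the base axis. Payload 9.3 kg.
Tool frame: the origin (TCP) lies midway between the tips of the shut fingers; the grasp point (between the pads) lies manip.grip_depth behind it (manip.grip_depth is the distance from the TCP to the grasp point, in m); z points along the fingers, y is the direction in which the jaws open and shut (so a half turn about z gives the same grasp; the last joint's range is limited). The gripper opens to 85 mm and grips with 20 to 120 N. Pads are 22 mm wide; open, the fingers measure 114 mm over their backs; the gripper's body (76 mm by 85 mm) begins 54 mm behind the grasp point. The pads swing forward as they close: fully open they stand 13 mm farther back than shut.
Start: joints at [1.016, 0.259, 0.021, 1.334, 0, 1.418], TCP at [0.215, 0.506, 0.231] pointing down, gripper open.
Joint ranges: [-3.04, 3.04], [-0.91, 1.82], [-1.04, 1.36], [-1.92, 1.95], [-1.52, 1.45], [-3.14, 3.14]. Speed limits (rad/s): [2.22, 2.22, 2.79, 3.14, 3.14, 3.14].

### API

Orientations are given as a 3x3 rotation matrix whose columns are the frame's x, y, z axes.
In Python, from bench import manip gives the robot as it stands.
- The arm moves only by the tool apply_moves, never from a script. Its argument "deltas" is a list of rows, each a list of 5 numbers: the shift along the tool's x, y, z in mm, then the turn about the tool's z in degrees, then the finger opening in mm, from 0 to 85.4. A call has 1 to 8 rows; each row is the pose to reach, as a shift and turn from the pose commanded when the call began, along the tool's axes at that moment; what a row does not reach only later rows make up. A row lasts 1/12 s, in which the tool goes at most 41.7 mm and 7.16 degrees, less where a joint would pass 70% of its speed; a pose out of reach is approached as far as the arm can. A call with a gripper value outside its range is refused whole. The fingers move at their own pace and stop on an object; "squeeze" is the grip in N (left out, the last holds). Time passes only in rows, so rows that repeat a pose let the fingers close. It gives the time, the measured TCP pose, the force and the opening at its end, in the units of the state.
- manip.observe(): the state, without advancing time (a new reading comes with each control period).
- manip.grab_frame(name): name is "scene" or "side" or "wrist"; returns a dict with "frame" (384x512x3 uint8, red, green, blue), "range_z" (384x512 float32, m along the optical axis (not along the pixel's ray), 0 where there is no reading), "vfov" (degrees; the focal length in pixels is half the picture's height over the tangent of half this angle, whatever the lens; pixels are square), "cx", "cy" (the principal point, pixels), "R" (3x3) and "t" (3): a world point X has camera coordinates R X + t. Camera axes: x right, y down, z forward; pixel columns grow to the right and rows downward; lengths in m; the calibration is good to about 2 mm. A picture is of the moment at which its call begins.
- manip.hand_in(): hands the job in, once; it reports no verdict.
Trained networks look in a picture, given as the dict that the camera call returned (one of the last four; its "shot" number tells which), for a name from the list of things; names that differ only in an ending like _2 or _b are one class to them, and where a whole thing is asked for, a point or a joint stands for the part that bears it (a point fixed in the world has none). Each returns a list of dicts, best first, with "p" (0 to 1); they miss things now and then, are a little off and sometimes report something else, mostly with a low value. They report only what shows in the picture. A call takes as long as a camera call. They do not tell look-alikes from the thing itself.
- manip.regions_of(picture, query): "pixels" (384x512 bool, what is visible of it).
- manip.pinpoint(picture, query): "centre" ([x, y, z] in m, in world coordinates, good to about 4 mm: a listed point, or the origin of a listed thing).
The state is a dict: "t": time; "q": joint angles; "dq": joint speeds; "joint_efforts": joint torques, N m; "tcp_pos": TCP position; "tcp_rot": TCP orientation; "force": force on the tool from outside, world axes, zero at the start; "ft_torque": the same for the moment, N m; "opening": finger opening in m.
Only numpy, scipy, OpenCV 4.12 (cv2) and the standard library are available. Lean on these libraries where they do the work, as an engineer would, in place of code of your own. Each camera call takes 0.05 s, during which the arm holds its last target.

## Working session

There is one attempt and no reset: what is moved stays moved. The work goes in short steps, Python scripts to look and compute and a tool call to move; the robot and the scene stay as the last step left them, time stands still between calls to the robot, and variables do not carry over. Pictures are saved under pics/ and viewed, and the job is handed in when it is done.

Besides the shell and the picture viewer there is one more tool, called after ">>>" as name(argument=value, ...), one argument or row to a line, values as JSON. apply_moves: Moves the arm, as the interface text tells. Its arguments: {"type":"object","properties":{"deltas":{"type":"array"},"squeeze":{"type":"number"}},"required":["deltas"]}

```bash
ls; mkdir -p pics
cat > h.py <<'E'
import numpy as np, cv2
from bench import manip
def grab(n,save=None):
    d=manip.grab_frame(n)
    if save: cv2.imwrite('pics/'+save,cv2.cvtColor(d['frame'],cv2.COLOR_RGB2BGR))
    return d
def f(d): return d['frame'].shape[0]/2/np.tan(np.radians(d['vfov'])/2)
def cloud(d):
    z=d['range_z'];v,u=np.mgrid[:z.shape[0],:z.shape[1]]
    c=np.stack([(u-d['cx'])/f(d)*z,(v-d['cy'])/f(d)*z,z],-1)
    return (c-d['t'])@d['R']
def proj(d,X):
    c=np.asarray(X)@d['R'].T+d['t']; return np.stack([c[...,0]/c[...,2]*f(d)+d['cx'],c[...,1]/c[...,2]*f(d)+d['cy']],-1)
E
python3 - <<'E'
from h import *
np.set_printoptions(precision=4,suppress=True)
print(manip.grip_depth, manip.observe())
for n in ['scene','side','wrist']:
    d=grab(n,n+'0.png'); print(n,d['t'],d['R'].tolist(),d['vfov'],d['cx'],d['cy'],d['shot'])
    for q in ['panel','panel_top','rack','dryer','rest_foot','rest_frame','catch_tab','catch_hinge','lever_grip','lever_pivot','coupon_a','beaker','wash_bottle','jar','spatula','reagent']:
        r=manip.pinpoint(d,q); print(q,[(np.round(x['centre'],3).tolist(),round(x['p'],2)) for x in r[:4]])
print(manip.observe()['t'])
E
```

```text
pics
0.0187 {'t': 0.0, 'q': array([1.0164, 0.2592, 0.0207, 1.3337, 0.    , 1.4182]), 'dq': array([ 0.    , -0.0008,  0.0005,  0.0005, -0.0004, -0.0006]), 'joint_efforts': array([ -0.0018, -55.564 ,  34.4535,   0.0136,  -0.0005,  -0.    ]), 'tcp_pos': array([0.2149, 0.5059, 0.2307]), 'tcp_rot': array([[-0.9204,  0.3911, -0.0007],
       [ 0.3911,  0.9204, -0.0011],
       [ 0.0002, -0.0013, -1.    ]]), 'force': array([0.5874, 0.5794, 0.7171]), 'ft_torque': array([-0.0122, -0.0295, -0.0083]), 'opening': 0.08551349612026578}
scene [-0.4723 -0.1909  1.3538] [[0.8534250747364791, 0.5211858777285373, 0.005560815351112501], [0.4277729298526, -0.6942891892873142, -0.5787683838325017], [-0.2977850941473691, 0.4963142175024788, -0.8154730131699914]] 52.99959813648494 255.73626275377106 198.11052249539586 1
panel [([0.385, 0.175, -0.003], 0.75), ([0.424, 0.317, 0.011], 0.72)]
panel_top [([0.388, 0.172, 0.148], 0.75), ([0.421, 0.318, 0.162], 0.61)]
rack [([0.467, 0.313, -0.003], 0.71)]
dryer [([0.592, 0.036, 0.001], 0.87), ([0.419, 0.319, 0.165], 0.72), ([0.602, 0.066, 0.089], 0.35)]
rest_foot [
[... 1819 characters left out ...]
 [([0.711, 0.249, -0.0], 0.97)]
wash_bottle [([0.694, -0.398, -0.002], 0.86)]
jar [([0.397, -0.324, -0.0], 0.57)]
spatula [([0.535, -0.425, 0.006], 0.77)]
reagent [([0.767, 0.063, -0.003], 0.76)]
wrist [-0.55   -0.0351  0.3785] [[0.3911232996681961, 0.9203378524861716, 0.0008953981263156756], [0.8842213376803336, -0.376044096146267, 0.277026106611523], [0.2552943212205557, -0.10755963478312504, -0.9608619747486403]] 65.75312213271098 254.1812319646624 188.03698016145148 3
panel [([0.386, 0.173, -0.003], 0.77)]
panel_top []
rack []
dryer []
rest_foot []
rest_frame []
catch_tab []
catch_hinge []
lever_grip []
lever_pivot []
coupon_a []
beaker []
wash_bottle []
jar []
spatula []
reagent []
2.55
```

View pics/scene0.png

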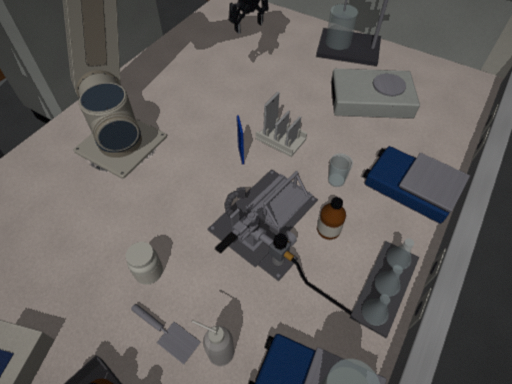

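View pics/side0.png

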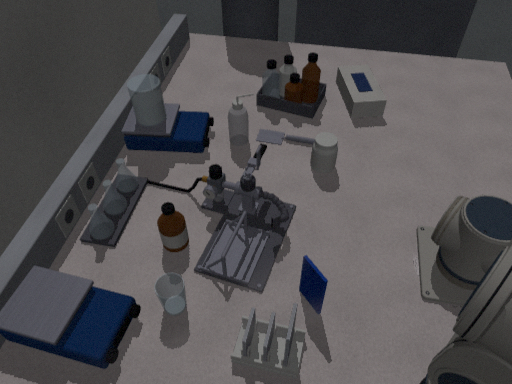

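View pics/wrist0.png

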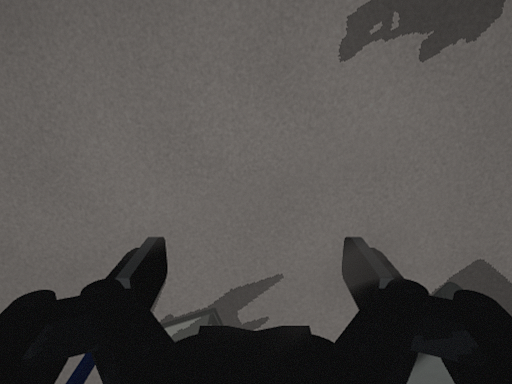

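```bash
cat > m1.py <<'E'
from h import *
np.set_printoptions(precision=4,suppress=True)
for n in ['scene','side']:
    d=grab(n); C=cloud(d); 
    img=cv2.cvtColor(d['frame'],cv2.COLOR_RGB2BGR)
    np.savez('snap_%s.npz'%n,C=C,**{k:d[k] for k in ['frame','range_z','vfov','cx','cy','R','t']})
    print(n, f(d))
    m=(C[...,2]>0.112)&(C[...,2]<0.18)&(abs(C[...,0]-.42)<.05)&(abs(C[...,1]-.315)<.07)
    P=C[m]; print('panel pts',len(P), P.min(0),P.max(0))
    # top edge
    T=P[P[:,2]>np.percentile(P[:,2],97)-.004]
    for Q,nm in ((P,'face'),(T,'top')):
        c=Q[:,:2].mean(0); w,v=np.linalg.eigh(np.cov((Q[:,:2]-c).T)); a=v[:,1]*np.sign(v[1,1]); s=(Q[:,:2]-c)@a
        print(nm,len(Q),c,'dir deg',np.degrees(np.arctan2(a[1],a[0])),'mid',c+a*(s.min()+s.max())/2,'len',np.ptp(s),'thick',np.sqrt(w[0]),Q[:,2].max())
    # bar of rest
    uv=proj(d,np.array([0.5,0.1,0.1])).astype(int);
    x0,y0=(200,170) if n=='scene' else (190,140)
    cv2.imwrite('pics/z_%s.png'%n, cv2.resize(img[y0:y0+120,x0:x0+130],None,fx=4.9,fy=4.9,interpolation=cv2.INTER_CUBIC)*1)
    x0,y0=(225,85) if n=='scene' else (225,290)
    cv2.imwrite('pics/r_%s.png'%n, cv2.resize(img[y0:y0+90,x0:x0+100],None,fx=5.5,fy=5.5,interpolation=cv2.INTER_CUBIC)*1)
E
python3 m1.py
```

```text
scene 385.09580599940614
panel pts 213 [0.4154 0.2713 0.1123] [0.4276 0.3529 0.1671]
face 213 [0.4232 0.308 ] dir deg 86.09961823959466 mid [0.4235 0.3119] len 0.08168286305604595 thick 0.0021838975970418033 0.1671329554037011
top 45 [0.4219 0.3097] dir deg 87.38337329360604 mid [0.422  0.3127] len 0.0804037857752704 thick 0.0026604922574637473 0.1671329554037011
side 429.8111305656086
panel pts 226 [0.4155 0.2751 0.1142] [0.4279 0.3553 0.1686]
face 226 [0.4216 0.3233] dir deg 86.3448260819048 mid [0.4211 0.315 ] len 0.08017011737608565 thick 0.0025430779839402903 0.1685620633421615
top 128 [0.4217 0.316 ] dir deg 85.81579487912377 mid [0.4217 0.3148] len 0.07980122979911666 thick 0.0022688176018782306 0.1685620633421615
```

View pics/z_scene.png

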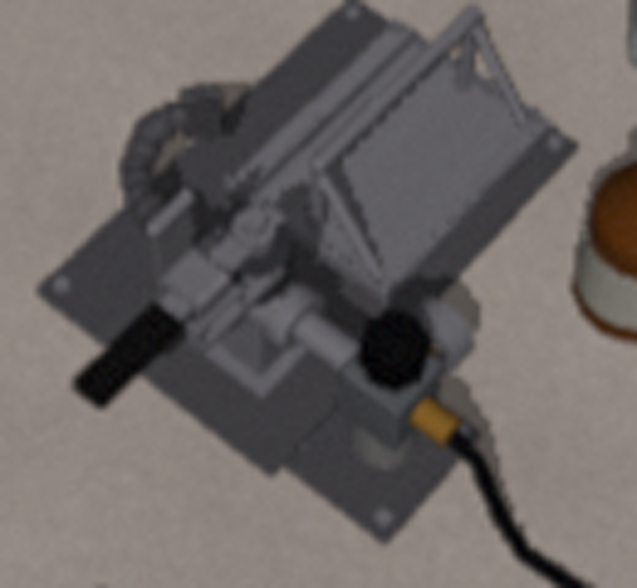

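View pics/z_side.png

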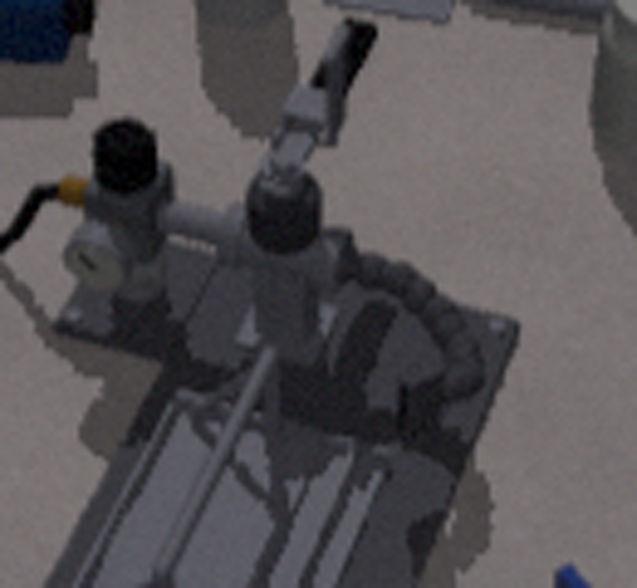

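View pics/r_side.png

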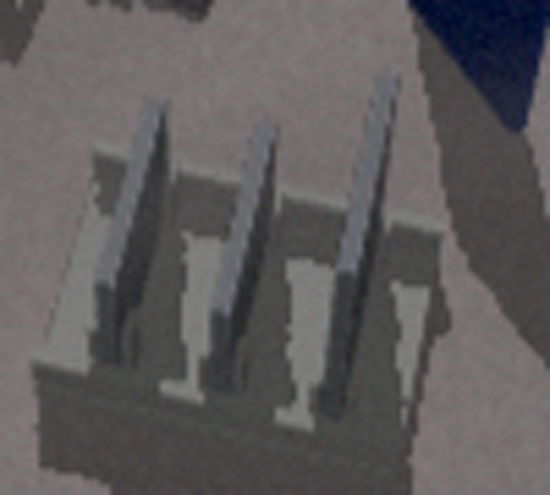

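```bash
cat > m2.py <<'E'
from h import *
np.set_printoptions(precision=4,suppress=True)
from scipy.optimize import minimize
def line(Q):
    c=Q.mean(0); w,v=np.linalg.eigh(np.cov((Q-c).T)); a=v[:,-1]; a=a*np.sign(a[1]); s=(Q-c)@a
    return c,a,c+a*(s.min()+s.max())/2,np.ptp(s),np.sqrt(w[:2])
for n in ['scene','side']:
    d=np.load('snap_%s.npz'%n); C=d['C']
    # crossbar pts
    m=(C[...,2]>0.083)&(C[...,2]<0.105)&(abs(C[...,0]-.6)<.03)&(abs(C[...,1]-.066)<.09)
    P=C[m]; c,a,mid,L,w=line(P); 
    r=np.linalg.norm((P-c)-((P-c)@a)[:,None]*a,axis=1); P=P[r<.008]; c,a,mid,L,w=line(P)
    print(n,'bar',len(P),c,'yaw',np.degrees(np.arctan2(a[1],a[0]))-90,'mid',mid,'L',L,w)
    # lever sleeve
    m=(C[...,2]>0.130)&(C[...,2]<0.155)&(abs(C[...,0]-.58)<.04)&(C[...,1]<-.16)&(C[...,1]>-.25)
    P=C[m]; c,a,mid,L,w=line(P); print('sleeve',len(P),c,'yaw',np.degrees(np.arctan2(a[1],a[0]))-90,'mid',mid,L,w)
    m=(C[...,2]>0.165)&(C[...,2]<0.215)&(abs(C[...,0]-.58)<.04)&(C[...,1]<-.12)&(C[...,1]>-.17)
    P=C[m]; print('tab',len(P),P.min(0),P.max(0),P.mean(0))
    Q=P[P[:,2]>.194]; print('rim', len(Q), Q.mean(0), Q.min(0),Q.max(0))
E
python3 m2.py
```

```text
scene bar 168 [0.5994 0.0622 0.0913] yaw -8.599658538072248 mid [0.5996 0.0638 0.0913] L 0.15782890989393875 [0.002 0.003]
sleeve 220 [ 0.5835 -0.1943  0.145 ] yaw -10.186448693656587 mid [ 0.5839 -0.1923  0.145 ] 0.06844106281858994 [0.0027 0.0067]
tab 87 [ 0.572  -0.1575  0.1651] [ 0.581  -0.1261  0.2043] [ 0.5766 -0.1416  0.1881]
rim 37 [ 0.5766 -0.1413  0.201 ] [ 0.5723 -0.1575  0.1941] [ 0.581  -0.1261  0.2043]
side bar 216 [0.5992 0.0724 0.0926] yaw -8.856220583435231 mid [0.5986 0.0683 0.0926] L 0.1594502099193696 [0.0023 0.003 ]
sleeve 64 [ 0.5781 -0.1977  0.146 ] yaw -15.278034950869582 mid [ 0.58   -0.1907  0.1458] 0.06408282041531473 [0.0024 0.0066]
tab 62 [ 0.5708 -0.1538  0.166 ] [ 0.5804 -0.1245  0.2055] [ 0.5759 -0.1367  0.1896]
rim 28 [ 0.5754 -0.1371  0.2021] [ 0.5708 -0.1534  0.1943] [ 0.5804 -0.1245  0.2055]
```

>>> apply_moves(
  deltas=[
    [-33, -12, 0, -7, 50],
    [-66, -24, 0, -14, 50],
    [-100, -36, 0, -21, 50],
    [-133, -48, 0, -28, 50],
    [-166, -60, 0, -35, 50],
    [-200, -72, 0, -42, 50],
    [-233, -84, 0, -49, 50],
    [-266, -96, 0, -56, 50],
  ],
)

```text
t: 3.32
tcp_pos: [0.4218, 0.3141, 0.2315]
tcp_rot: [[-0.859, -0.512, 0.0], [-0.512, 0.859, 0.0], [-0.0, 0.0, -1.0]]
force: [0.3, 0.2, -0.5]
opening: 0.0497
```

>>> apply_moves(
  deltas=[
    [0, 0, 0, -7, 50],
    [0, 0, 0, -14, 50],
    [0, 0, 0, -21, 50],
    [0, 0, 0, -28, 50],
    [0, 0, 0, -35, 50],
    [0, 0, 0, -42, 50],
    [0, 0, 0, -49, 50],
    [0, 0, 0, -53, 50],
  ],
)

```text
t: 3.98
tcp_pos: [0.4207, 0.3154, 0.2313]
tcp_rot: [[-0.107, -0.994, 0.0], [-0.994, 0.107, 0.0], [-0.0, -0.0, -1.0]]
force: [-1.1, 0.3, 0.8]
opening: 0.0503
```

Run:
```python
from h import *
np.set_printoptions(precision=4,suppress=True)
d=grab('wrist','w1.png');C=cloud(d);o=manip.observe()
print(o['tcp_pos'],o['tcp_rot'],o['q'],o['opening'],o['t'])
m=(C[...,2]>0.125)&(C[...,2]<0.18)&(abs(C[...,0]-.42)<.03)&(abs(C[...,1]-.315)<.05)
P=C[m];print(len(P),P.min(0),P.max(0),P.mean(0))
T=P[P[:,2]>.156][:,:2];c=T.mean(0);w,v=np.linalg.eigh(np.cov((T-c).T));a=v[:,1];print(c,np.degrees(np.arctan2(a[1],a[0]))%180,((T-c)@a).min(),((T-c)@a).max(),np.ptp((T-c)@v[:,0]))
```

```text
[0.4208 0.3154 0.2313] [[-0.105  -0.9945  0.    ]
 [-0.9945  0.105   0.    ]
 [-0.     -0.     -1.    ]] [ 0.4836  0.2173 -0.0342  1.3192  0.     -0.982 ] 0.050215451764296794 4.0333
1167 [0.4144 0.2753 0.1261] [0.4266 0.3561 0.1661] [0.4203 0.3113 0.163 ]
[0.4204 0.3129] 86.67556917210491 -0.03746973188907957 0.04333229718126238 0.008560451137799376
```

>>> apply_moves(
  deltas=[
    [0, 0, 25, -2.4, 50],
    [0, 0, 50, -2.4, 50],
    [0, 0, 75, -2.4, 40],
    [0, 0, 95, -2.4, 30],
    [0, 0, 109, -2.4, 30],
    [0, 0, 109, -2.4, 30],
    [0, 0, 109, -2.4, 30],
  ],
  squeeze=30,
)

```text
t: 4.62
tcp_pos: [0.4205, 0.3153, 0.1222]
tcp_rot: [[-0.074, -0.997, -0.001], [-0.997, 0.074, -0.001], [0.001, 0.001, -1.0]]
force: [0.2, -0.8, -0.1]
opening: 0.0295
```

>>> apply_moves(
  deltas=[
    [0, 0, 0, 0, 20],
    [0, 0, 0, 0, 10],
    [0, 0, 0, 0, 2],
    [0, 0, 0, 0, 2],
    [0, 0, 0, 0, 2],
    [0, 0, 0, 0, 2],
  ],
  squeeze=40,
)

```text
t: 5.12
tcp_pos: [0.4214, 0.3158, 0.1235]
tcp_rot: [[-0.072, -0.997, 0.002], [-0.997, 0.072, 0.001], [-0.001, -0.002, -1.0]]
force: [0.3, -0.4, 5.7]
opening: 0.0076
```

Run:
```python
from h import *
d=grab('side','s2.png');cv2.imwrite('pics/s2z.png',cv2.resize(cv2.cvtColor(d['frame'],cv2.COLOR_RGB2BGR)[180:384,180:380],None,fx=2.9,fy=2.9))
print(manip.observe())
```

```text
{'t': 5.1667, 'q': array([ 4.83735465e-01,  2.73076617e-01, -2.41612352e-01,  1.05358127e+00,
        4.19804191e-05, -1.01456485e+00]), 'dq': array([ 1.54603212e-03,  5.32789217e-04, -4.54331609e-04,  9.35914279e-04,
        1.61818386e-03,  9.00062714e-05]), 'joint_efforts': array([-5.60025929e-02, -5.05520225e+01,  2.93999630e+01, -8.21661553e-02,
       -3.02340346e-02, -1.69504661e-02]), 'tcp_pos': array([0.4213945 , 0.3158363 , 0.12353572]), 'tcp_rot': array([[-0.07243096, -0.99737097,  0.00221673],
       [-0.99737249,  0.07243376,  0.00121202],
       [-0.0013694 , -0.00212311, -0.99999681]]), 'force': array([-0.4226633 ,  0.73305355,  6.62070297]), 'ft_torque': array([ 0.02924923,  0.0549886 , -0.00335563]), 'opening': 0.007806359809996933}
```

View pics/s2z.png

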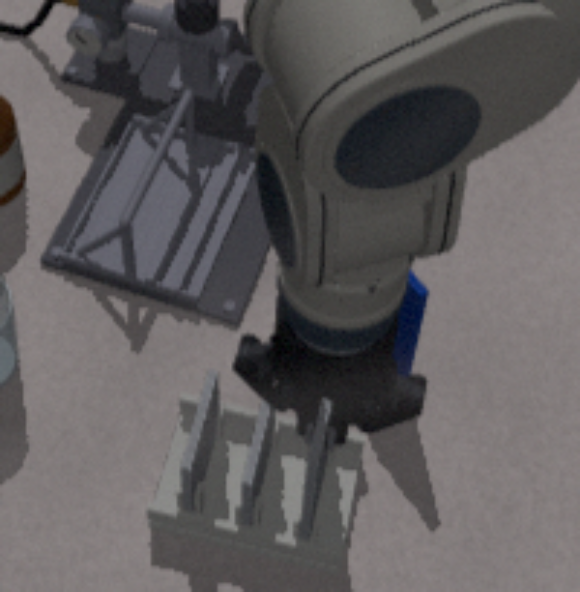

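>>> apply_moves(
  deltas=[
    [0, 0, -10, 0, 2],
    [0, 0, -25, 0, 2],
    [0, 0, -45, 0, 2],
    [0, 0, -70, 0, 2],
    [0, 0, -95, 0, 2],
    [0, 0, -115, 0, 2],
    [0, 0, -120, 0, 2],
    [0, 0, -120, 0, 2],
  ],
)

```text
t: 5.83
tcp_pos: [0.4211, 0.3157, 0.2438]
tcp_rot: [[-0.072, -0.997, 0.002], [-0.997, 0.072, 0.001], [-0.001, -0.002, -1.0]]
force: [0.1, -0.7, -2.2]
opening: 0.0077
```

Run:
```python
from h import *
np.set_printoptions(precision=4,suppress=True)
o=manip.observe();print(o['tcp_pos'],o['tcp_rot'],o['force'],o['opening'],o['q'],o['t'])
for n in ['scene','side']:
    d=grab(n,n+'3.png');C=cloud(d)
    x,y=o['tcp_pos'][:2]
    m=(C[...,2]>0.12)&(C[...,2]<0.235)&(abs(C[...,0]-x)<.03)&(abs(C[...,1]-y)<.055)
    P=C[m];print(n,len(P),P.min(0),P.max(0))
    if len(P)>30:
        print('plane',np.linalg.lstsq(np.c_[P[:,1]-y,P[:,2]-.2,np.ones(len(P))],P[:,0]-x,rcond=None)[0])
    img=cv2.cvtColor(d['frame'],cv2.COLOR_RGB2BGR);uv=proj(d,np.array([x,y,.18])).astype(int);img=img[max(uv[1]-60,0):uv[1]+60,max(uv[0]-70,0):uv[0]+70]
    cv2.imwrite('pics/z3_%s.png'%n,cv2.resize(img,None,fx=4,fy=4))
```

```text
[0.4211 0.3157 0.2438] [[-0.0723 -0.9974  0.0024]
 [-0.9974  0.0723  0.0012]
 [-0.0014 -0.0023 -1.    ]] [ 0.063  -0.6715 -2.2454] 0.007687639948347775 [ 0.4838  0.2128 -0.0085  1.3468  0.     -1.0147] 5.8333
scene 376 [0.4134 0.2701 0.1317] [0.4287 0.3547 0.2349]
plane [ 0.0975 -0.0041  0.0028]
side 157 [0.4143 0.28   0.1349] [0.4274 0.3549 0.2345]
plane [ 0.1481 -0.0019 -0.0039]
```

View pics/z3_side.png

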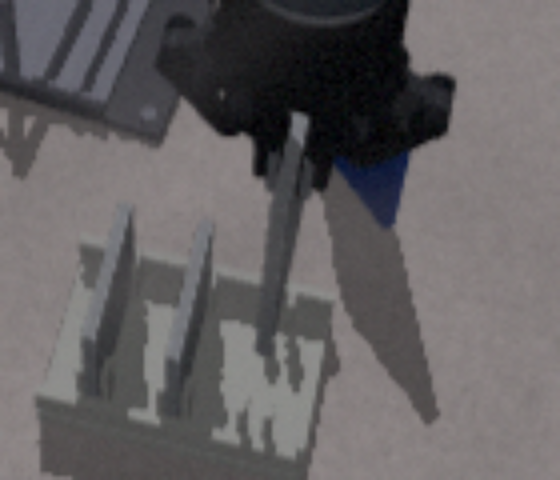

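View pics/z3_scene.png

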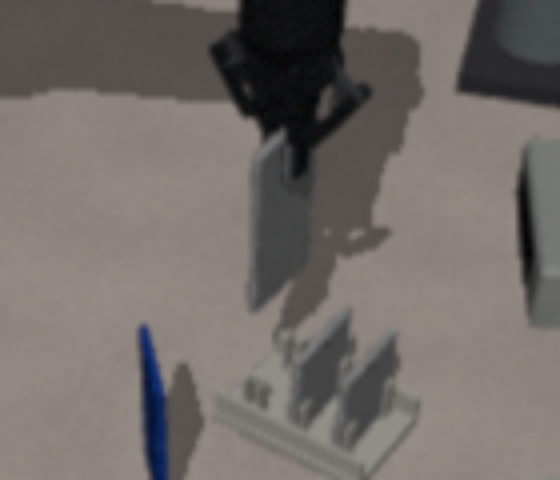

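>>> apply_moves(
  deltas=[
    [20, -13, 0, 0, 2],
    [54, -36, 0, 1, 2],
    [88, -59, 0, 2, 2],
    [122, -82, 0, 3, 2],
    [156, -105, 0, 4, 2],
    [190, -128, 0, 4.6, 2],
    [220, -148, 0, 4.6, 2],
    [233, -157, 0, 4.6, 2],
  ],
)

```text
t: 6.6
tcp_pos: [0.5617, 0.0678, 0.24]
tcp_rot: [[-0.155, -0.988, -0.003], [-0.988, 0.155, -0.001], [0.001, 0.003, -1.0]]
force: [-1.8, 0.3, -2.9]
opening: 0.0076
```

Run:
```python
from h import *
np.set_printoptions(precision=4,suppress=True)
for n in ['scene','side','wrist']:
    d=grab(n,n+'4.png');C=cloud(d)
    o=manip.observe();x,y=o['tcp_pos'][:2]
    if n=='scene': print(o['tcp_pos'],o['tcp_rot'],o['force'],o['opening'],o['q'],o['t'])
    np.savez('snap4_%s.npz'%n,C=C,**{k:d[k] for k in ['frame','range_z','vfov','cx','cy','R','t']})
    m=(C[...,2]>0.12)&(C[...,2]<0.235)&(abs(C[...,0]-x)<.03)&(abs(C[...,1]-y)<.055)
    P=C[m];print(n,len(P),P.min(0),P.max(0)) if m.sum() else 0
    img=cv2.cvtColor(d['frame'],cv2.COLOR_RGB2BGR)
    uv=proj(d,np.array([.57,.06,.08])).astype(int)
    if n!='wrist': cv2.imwrite('pics/z4_%s.png'%n,cv2.resize(img[max(uv[1]-60,0):uv[1]+60,max(uv[0]-70,0):uv[0]+70],None,fx=4.5,fy=4.5))
    for q in ['rest_foot','rest_frame']: print(q,[(np.round(z['centre'],4).tolist(),round(z['p'],2)) for z in manip.pinpoint(d,q)[:2]])
```

```text
[0.5623 0.0671 0.2399] [[-0.156  -0.9877 -0.0027]
 [-0.9878  0.156  -0.0013]
 [ 0.0017  0.0025 -1.    ]] [ 1.5301 -1.7206 -3.6089] 0.007363742858149503 [-0.0286  0.2865  0.0822  1.3692 -0.0014 -1.4427] 6.65
scene 447 [0.5504 0.0241 0.1281] [0.5714 0.1048 0.235 ]
rest_foot [([0.5632, 0.0746, 0.0078], 0.78)]
rest_frame [([0.6009, 0.0698, 0.0859], 0.61)]
side 398 [0.5503 0.0313 0.1324] [0.5705 0.1119 0.2349]
rest_foot []
rest_frame [([0.5977, 0.0664, 0.0858], 0.68), ([0.4652, 0.3173, 0.0006], 0.65)]
wrist 295 [0.5488 0.0322 0.1333] [0.5568 0.0344 0.2348]
rest_foot [([0.5638, 0.078, 0.012], 0.9)]
rest_frame [([0.5999, 0.0671, 0.0889], 0.86)]
```

View pics/z4_side.png

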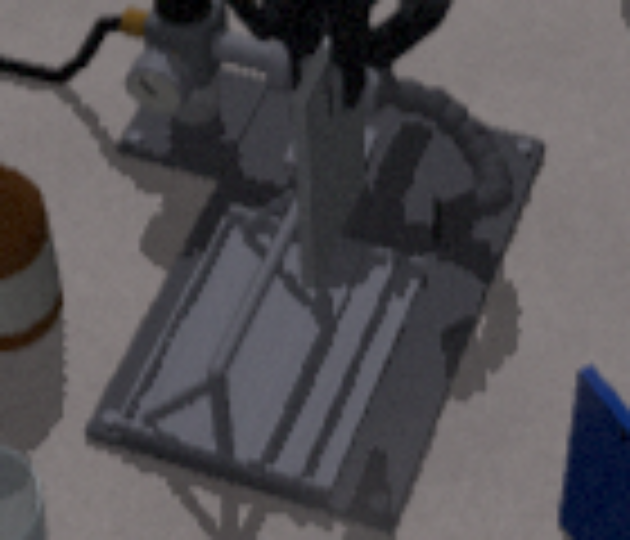

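View pics/z4_scene.png

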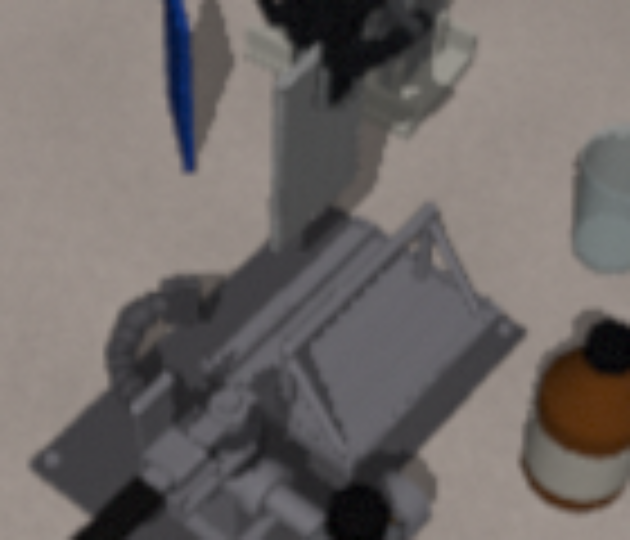

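View pics/wrist4.png

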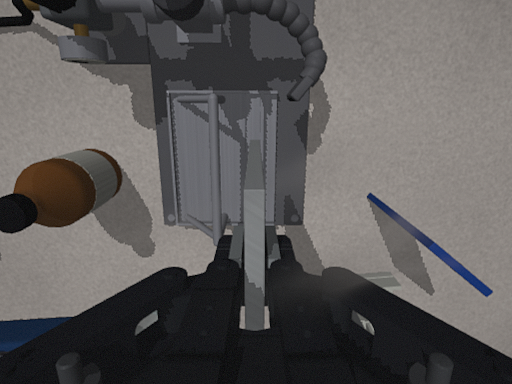

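Run:
```python
import numpy as np
np.set_printoptions(precision=1,suppress=True,linewidth=200)
th=np.radians(-8.8);ex=np.array([np.cos(th),np.sin(th)]);ey=np.array([-ex[1],ex[0]])
o=np.array([.562,.0717])
for n in ['snap_scene','snap_side','snap4_wrist']:
    C=np.load(n+'.npz')['C'].reshape(-1,3); x=(C[:,:2]-o)@ex*1e3;y=(C[:,:2]-o)@ey*1e3;z=C[:,2]*1e3
    k=(abs(y)<75)&(abs(x)<40)&(z<50)&(z>0)
    print(n); 
    for a in range(-30,34,2):
        s=k&(x>=a)&(x<a+2)
        if s.sum(): print(a,s.sum(),np.percentile(z[s],[10,50,90]),end=' | ')
    print()
    # channel ends / tray extent in y on z 8..30
    k=(x>-15)&(x<-9)&(z>15)&(z<32)&(abs(y)<130); print('lip y',np.percentile(y[k],[1,99]) if k.sum() else None)
    k=(abs(x-37)<8)&(z>80)&(z<105)&(abs(y)<130); print('bar y',np.percentile(y[k],[1,99]), 'x',np.median(x[k]))
```

```text
snap_scene
-30 20 [ 9.3 11.5 12.4] | -28 24 [11.2 12.3 14.9] | -26 19 [11.2 12.6 14.2] | -24 28 [10.2 12.4 14.8] | -22 25 [10.1 12.6 14.9] | -20 8 [12.2 13.5 14.3] | -18 2 [15.6 16.2 16.8] | -16 4 [21.  21.7 22.9] | -14 18 [22.1 23.9 25.6] | -12 53 [11.5 20.1 24.5] | -10 58 [11.1 18.1 26. ] | -8 26 [10.4 12.4 14.9] | -6 23 [ 9.9 12.5 14.6] | -4 23 [ 9.6 13.1 15.8] | -2 22 [11.4 12.6 15.5] | 0 6 [10.  11.6 12.7] | 2 7 [ 8.5 12.1 13.8] | 4 5 [10.9 12.4 14.4] | 6 2 [13.3 13.4 13.5] | 8 5 [12.9 15.7 16. ] | 10 9 [10.1 10.7 16.2] | 12 26 [ 9.3 12.9 17. ] | 14 19 [10.3 12.6 14. ] | 16 24 [ 9.7 11.6 14.6] | 18 23 [ 9.7 11.9 15.4] | 20 17 [ 9.8 11.6 14.3] | 22 18 [10.8 13.2 15.4] | 24 25 [11.2 12.7 15.3] | 26 23 [10.1 11.3 13.4] | 28 14 [10.4 11.8 15. ] | 30 27 [10.2 12.7 15.3] | 32 22 [10.2 12.1 14.4] | 
lip y [-85.2  82.5]
bar y [-79.8  74.7] x 38.66865574567202
snap_side
-30 47 [ 7.3 10.6 14.3] | -28 40 [10.2 13.2 15.7] | -26 35 [10.9 13.5 15.1] | -24 37 [11.5 13.5 16. ] | -22 32 [11.5 13.5 15.9] | -20 36 [11.3 13.3 15.3] | -18 37 [12.  13.6 15.3] | -16 29 [10.9 12.7 14.8] | -14 82 [12.1 
[... 824 characters left out ...]
16 102 [11.3 12.5 24.2] | -14 93 [23.1 24.  25.1] | -12 107 [18.6 24.  25.1] | -10 84 [11.1 12.1 13.2] | -8 42 [11.5 12.4 13.3] | -6 82 [10.9 12.1 13.2] | -4 84 [11.1 12.1 13.1] | -2 42 [11.3 12.1 13.1] | 0 83 [11.2 12.1 13.4] | 2 66 [11.3 12.3 13.2] | 4 103 [11.1 12.2 13.1] | 6 146 [11.6 13.  16.7] | 8 115 [15.2 16.1 17.1] | 10 172 [14.8 16.2 17.4] | 12 195 [11.3 12.2 13.2] | 14 172 [11.2 12.3 13.4] | 16 195 [11.1 12.4 13.2] | 18 178 [11.3 12.1 13.3] | 20 188 [11.3 12.2 13.2] | 22 178 [11.3 12.3 13.2] | 24 190 [11.3 12.2 13.2] | 26 173 [11.2 12.3 13.2] | 28 196 [11.3 12.3 13.2] | 30 187 [11.2 12.2 13.8] | 32 204 [11.4 12.4 16.8] | 
lip y [-82.1  -0.9]
bar y [-75.3  75.5] x 35.89486910181525
```

```bash
cat > m5.py <<'E'
from h import *
np.set_printoptions(precision=1,suppress=True,linewidth=200)
th=np.radians(-8.8);ex=np.array([np.cos(th),np.sin(th)]);ey=np.array([-ex[1],ex[0]])
o=np.array([.562,.0717])
s=manip.observe();p=s['tcp_pos'][:2];print('tcp',s['tcp_pos']*1e3,'dryer',(p-o)@ex*1e3,(p-o)@ey*1e3,s['t'],s['force'],np.degrees(np.arctan2(s['tcp_rot'][1,1],s['tcp_rot'][0,1])))
zb=s['tcp_pos'][2]-.1085
for n in ['scene','side','wrist']:
    d=grab(n);C=cloud(d).reshape(-1,3); x=(C[:,:2]-o)@ex*1e3;y=(C[:,:2]-o)@ey*1e3;z=C[:,2]*1e3
    for lo,hi in ((0,35),(35,80)):
        k=(abs(x)<25)&(abs(y)<60)&(z>zb*1e3+lo)&(z<zb*1e3+hi)
        if k.sum()>20: print(n,lo,k.sum(),'x',np.percentile(x[k],[2,50,98]),'y',np.percentile(y[k],[2,50,98]),'zmin',z[k].min())
E
python3 m5.py
```

```text
tcp [560.   72.8 242.4] dryer -2.1632124847718757 0.793655898303603 7.05 [ 0.7  0.5 -3.5] 171.3504971980868
scene 0 144 x [-5.9  1.1  2.7] y [-41.3  -8.   36.5] zmin 133.97468623248392
scene 35 210 x [-5.4  0.9  2.6] y [-41.7  -6.8  36.3] zmin 169.0191068050389
side 0 131 x [-6.4 -5.6  1.1] y [-38.4   9.7  40. ] zmin 134.44647067158834
side 35 192 x [-6.7 -5.7  0.8] y [-38.1  10.1  40.4] zmin 168.87928818534172
wrist 0 60 x [-6.5 -2.8  0.8] y [-39.9 -39.6 -39.5] zmin 135.33051653919372
wrist 35 132 x [-6.5 -2.8  1. ] y [-40.  -39.8 -39.3] zmin 171.7718837995294
```

>>> apply_moves(
  deltas=[
    [0, -1, 20, 0, 2],
    [0, -1, 45, 0, 2],
    [0, -1, 70, 0, 2],
    [0, -1, 90, 0, 2],
    [0, -1, 100, 0, 2],
    [0, -1, 105, 0, 2],
    [0, -1, 105, 0, 2],
    [0, -1, 105, 0, 2],
  ],
)

```text
t: 7.87
tcp_pos: [0.562, 0.0716, 0.1383]
tcp_rot: [[-0.152, -0.988, 0.001], [-0.988, 0.152, -0.0], [-0.0, -0.001, -1.0]]
force: [-0.1, 0.5, -1.9]
opening: 0.0076
```

```bash
python3 m5.py
python3 - <<'E'
from h import *
d=grab('side');img=cv2.cvtColor(d['frame'],cv2.COLOR_RGB2BGR)
uv=proj(d,np.array([.57,.06,.06])).astype(int)
cv2.imwrite('pics/z6.png',cv2.resize(img[max(uv[1]-60,0):uv[1]+60,max(uv[0]-70,0):uv[0]+70],None,fx=4.5,fy=4.5))
E
```

```text
tcp [562.   71.6 138.3] dryer -0.005787471804757941 -0.06765098891000038 7.8667 [-0.1  0.5 -1.9] 171.2651391434232
scene 0 115 x [-2.   3.2  4.8] y [-43.   -7.5  33.4] zmin 29.845889625092294
scene 35 166 x [-3.9  3.2  5.1] y [-43.4  -9.   36.4] zmin 64.75104772859545
side 0 101 x [-4.1 -3.1  3.7] y [-35.   11.7  39. ] zmin 31.450557262515535
side 35 146 x [-4.3 -3.2  3.7] y [-35.6  10.8  39. ] zmin 65.34745620387375
wrist 0 59 x [-4.2 -0.2  3.1] y [-40.5 -40.3 -40. ] zmin 29.97261835694167
wrist 35 131 x [-4.4 -0.3  3.2] y [-40.6 -40.4 -39.8] zmin 66.80297659388123
```

View pics/z6.png

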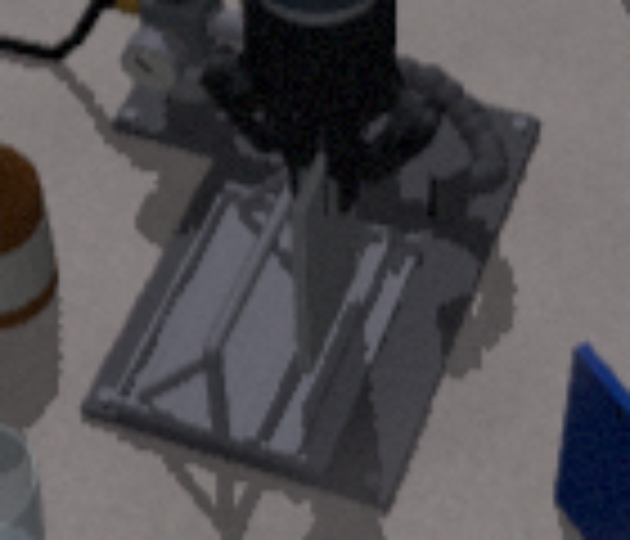

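>>> apply_moves(
  deltas=[
    [0, 1, 4, 0, 2],
    [0, 1.5, 8, 0, 2],
    [0, 1.5, 12, 0, 2],
    [0, 1.5, 15, 0, 2],
    [0, 1.5, 17, 0, 2],
    [0, 1.5, 17.5, 0, 2],
    [0, 1.5, 17.5, 0, 2],
    [0, 1.5, 17.5, 0, 2],
  ],
)

```text
t: 8.73
tcp_pos: [0.5602, 0.0717, 0.1215]
tcp_rot: [[-0.152, -0.988, 0.002], [-0.988, 0.152, -0.0], [-0.0, -0.002, -1.0]]
force: [-4.5, -0.2, 16.0]
opening: 0.0077
```

```bash
python3 m5.py
python3 - <<'E'
from h import *
for n in ['side','scene']:
    d=grab(n);img=cv2.cvtColor(d['frame'],cv2.COLOR_RGB2BGR)
    uv=proj(d,np.array([.57,.06,.06])).astype(int)
    cv2.imwrite('pics/z7%s.png'%n,cv2.resize(img[max(uv[1]-60,0):uv[1]+60,max(uv[0]-70,0):uv[0]+70],None,fx=4.5,fy=4.5))
E
```

```text
tcp [560.2  71.7 121.5] dryer -1.7437425609268935 -0.22158663029171496 8.7333 [-4.5 -0.2 16. ] 171.2578470901913
scene 0 187 x [-20.8   0.5  23. ] y [-57.6 -12.9  56.8] zmin 13.055898736487755
scene 35 155 x [-4.5  1.   2.5] y [-43.8  -9.1  34.7] zmin 48.64123976162956
side 0 386 x [-23.2  -6.7  23. ] y [-56.5  16.6  57.6] zmin 13.069334799586288
side 35 138 x [-6.6 -5.6  0.3] y [-37.   10.9  39.2] zmin 48.48483612017598
wrist 0 1405 x [-23.2   3.8  22.3] y [-58.3 -23.1  34.1] zmin 13.050781776306698
wrist 35 131 x [-6.7 -2.9  0.7] y [-40.8 -40.6 -40.2] zmin 48.722264656829566
```

View pics/z7side.png

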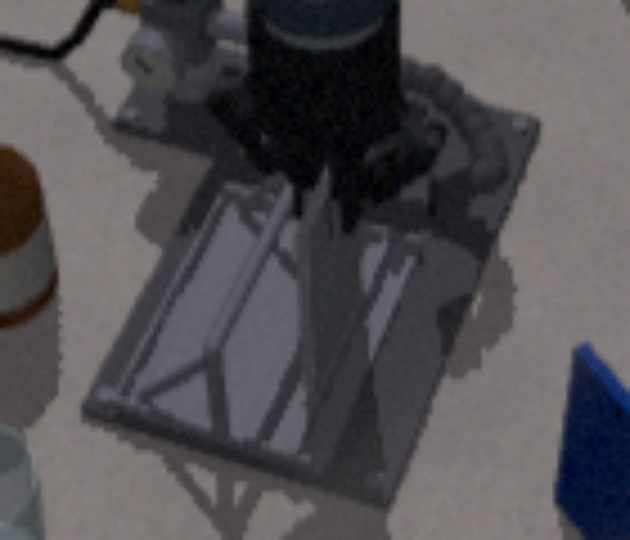

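View pics/z7scene.png

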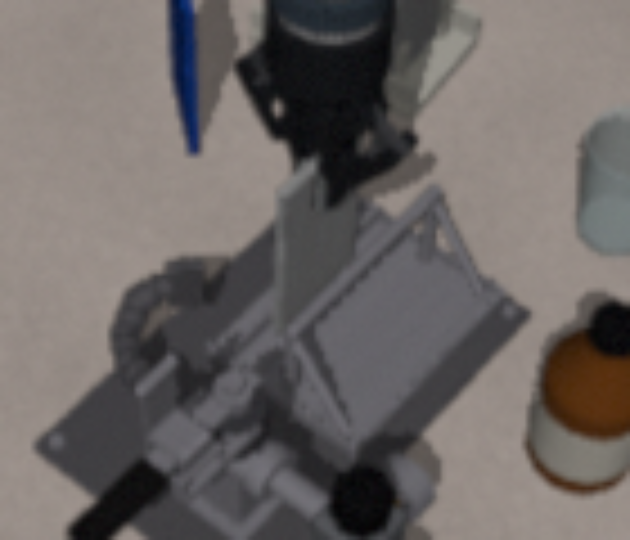

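>>> apply_moves(
  deltas=[
    [0, 0, 0, 0, 12],
    [0, 0, 0, 0, 13],
    [0, -2, 0, 0, 14],
    [0, -5, 0, 0, 15],
    [0, -8, 0, 0, 16],
    [0, -11, 0, 0, 17],
    [0, -14, 0, 0, 18],
    [0, -14, 0, 0, 18],
  ],
  squeeze=20,
)

```text
t: 9.65
tcp_pos: [0.5746, 0.0695, 0.1196]
tcp_rot: [[-0.152, -0.988, 0.0], [-0.988, 0.152, -0.0], [0.0, -0.0, -1.0]]
force: [0.3, 0.5, 0.4]
opening: 0.0179
```

Run:
```python
from h import *
print(manip.observe()['force'])
for n in ['side','scene']:
    d=grab(n);img=cv2.cvtColor(d['frame'],cv2.COLOR_RGB2BGR)
    uv=proj(d,np.array([.57,.06,.06])).astype(int)
    cv2.imwrite('pics/z8%s.png'%n,cv2.resize(img[max(uv[1]-60,0):uv[1]+60,max(uv[0]-70,0):uv[0]+70],None,fx=4.5,fy=4.5))
```

```text
[0.2658166  0.45819028 0.40562711]
```

View pics/z8side.png

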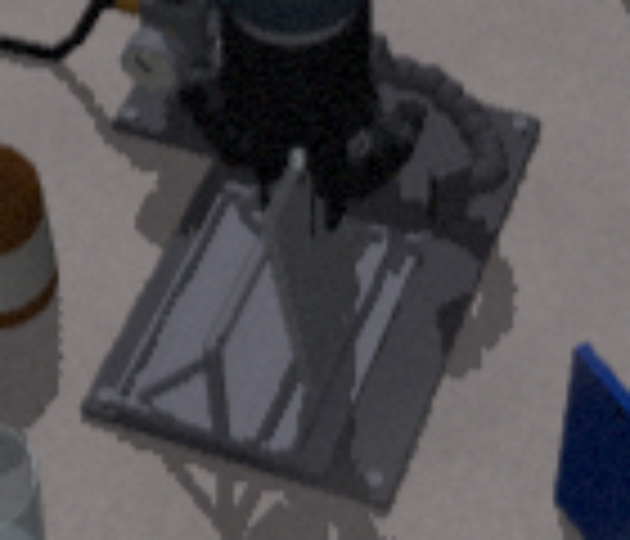

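View pics/z8scene.png

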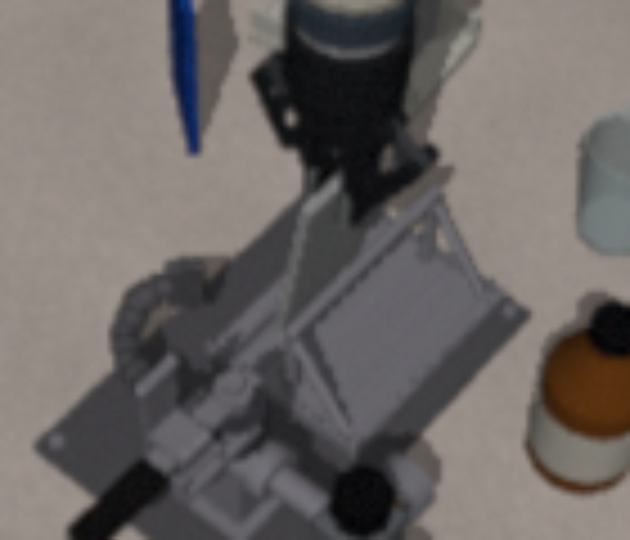

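>>> apply_moves(
  deltas=[
    [0, -4, 0, 0, 20],
    [0, -8, 0, 0, 22],
    [0, -12, 0, 0, 24],
    [0, -16, 0, 0, 27],
    [0, -20, 0, 0, 30],
    [0, -24, 0, 0, 33],
    [0, -28, 0, 0, 36],
    [0, -31, 0, 0, 38],
  ],
)

```text
t: 10.42
tcp_pos: [0.605, 0.0649, 0.1197]
tcp_rot: [[-0.152, -0.988, 0.0], [-0.988, 0.152, -0.0], [0.0, -0.0, -1.0]]
force: [0.3, -0.4, 0.5]
opening: 0.0378
```

>>> apply_moves(
  deltas=[
    [0, -2, 0, 0, 38],
    [0, -3, 0, 0, 38],
    [0, -3, 0, 0, 38],
  ],
)

```text
t: 10.67
tcp_pos: [0.6076, 0.0645, 0.1197]
tcp_rot: [[-0.152, -0.988, -0.0], [-0.988, 0.152, 0.0], [0.0, 0.0, -1.0]]
force: [-0.1, -0.1, -0.1]
opening: 0.0377
```

Run:
```python
from h import *
o=manip.observe();print(o['force'],o['tcp_pos'],o['t'])
for n in ['side','scene']:
    d=grab(n);img=cv2.cvtColor(d['frame'],cv2.COLOR_RGB2BGR)
    uv=proj(d,np.array([.57,.06,.06])).astype(int)
    cv2.imwrite('pics/z9%s.png'%n,cv2.resize(img[max(uv[1]-60,0):uv[1]+60,max(uv[0]-70,0):uv[0]+70],None,fx=4.5,fy=4.5))
```

```text
[-0.14765988 -0.11737239 -0.09819709] [0.60755087 0.06445333 0.11970224] 10.6667
```

View pics/z9side.png

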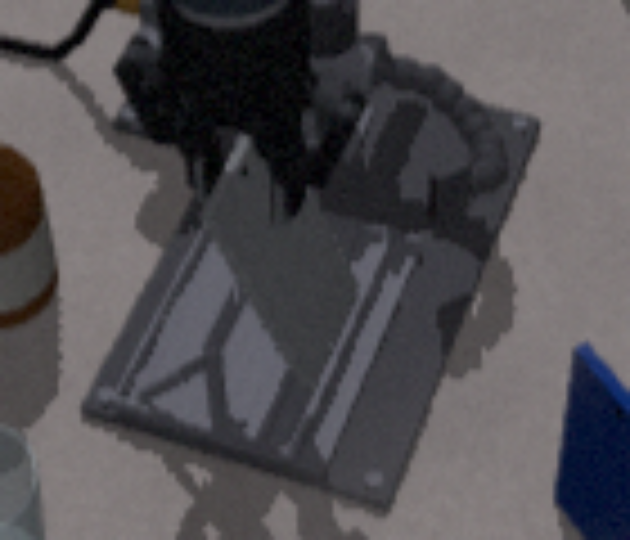

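View pics/z9scene.png

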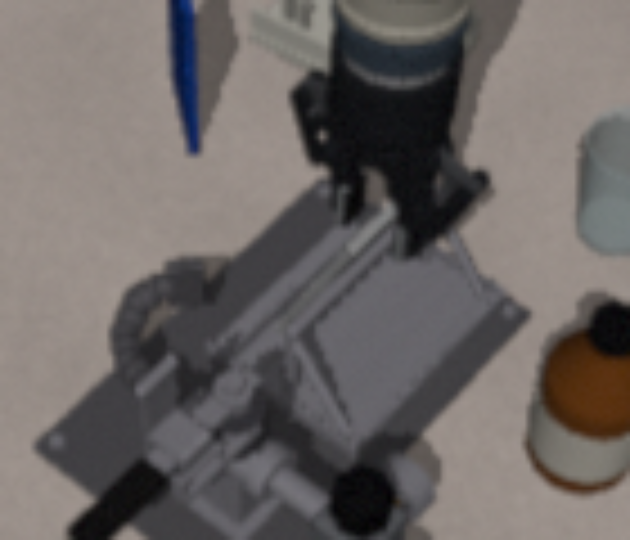

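>>> apply_moves(
  deltas=[
    [0, 0, -4, 0, 38],
    [0, 0, -12, 0, 38],
    [0, 0, -25, 0, 38],
    [0, 0, -45, 0, 38],
    [0, 0, -75, 0, 38],
    [0, 0, -105, 0, 38],
    [0, 0, -125, 0, 38],
    [0, 0, -130, 0, 38],
  ],
)

```text
t: 11.43
tcp_pos: [0.6083, 0.0645, 0.2547]
tcp_rot: [[-0.152, -0.988, 0.006], [-0.988, 0.152, -0.0], [-0.001, -0.006, -1.0]]
force: [0.8, 1.3, -1.0]
opening: 0.038
```

```bash
cat > m6.py <<'E'
from h import *
import sys
np.set_printoptions(precision=1,suppress=True,linewidth=200)
th=np.radians(-8.8);ex=np.array([np.cos(th),np.sin(th)]);ey=np.array([-ex[1],ex[0]])
o=np.array([.5617,.0718])
for n in ['scene','side']:
    d=grab(n,'p%s_%s.png'%(sys.argv[1],n));C=cloud(d).reshape(-1,3); x=(C[:,:2]-o)@ex*1e3;y=(C[:,:2]-o)@ey*1e3;z=C[:,2]*1e3-12
    np.savez('snap%s_%s.npz'%(sys.argv[1],n),C=C.reshape(384,512,3))
    k=(z>35)&(z<145)&(abs(y)<50)&(abs(x-z*.447+4)<12)
    A=np.c_[z[k],y[k],np.ones(k.sum())];b=np.linalg.lstsq(A,x[k],rcond=None)[0]
    print(n,k.sum(),'lean',np.arctan(b[0]),'yaw',np.degrees(b[1]),'x@0',b[2],'ymid',np.percentile(y[k],[1,99]),'ztop',z[k].max())
    img=cv2.cvtColor(d['frame'],cv2.COLOR_RGB2BGR); uv=proj(d,np.array([.57,.0,.06])).astype(int)
    cv2.imwrite('pics/z%s%s.png'%(sys.argv[1],n),cv2.resize(img[max(uv[1]-60,0):uv[1]+60,max(uv[0]-70,0):uv[0]+70],None,fx=4.5,fy=4.5))
    if n=='scene' or 1:
        for q in ['panel_top','catch_tab','catch_hinge','lever_grip','lever_pivot']: print(q,[((np.array(v['centre'])*1e3).round(1),round(v['p'],2)) for v in manip.pinpoint(d,q)[:2]])
s=manip.observe();print(s['tcp_pos']*1e3,s['t'],s['q'])
E
python3 m6.py 10
```

```text
scene 238 lean 0.28073352652907296 yaw 3.819269640819533 x@0 13.53491206192055 ymid [-45.5  45.9] ztop 144.43754265585702
panel_top [(array([612.1,  65.6, 154.2]), 0.6), (array([388. , 170.2, 152.9]), 0.57)]
catch_tab [(array([ 583.5, -142.9,  180.7]), 0.63), (array([599. , -95.4, 139. ]), 0.56)]
catch_hinge [(array([ 603.1, -139.5,  133.9]), 0.91), (array([710.1, 249.4,  -2.8]), 0.36)]
lever_grip [(array([ 579.9, -197.4,  140.8]), 0.8), (array([469.9, 311.7,  -1.5]), 0.15)]
lever_pivot [(array([595.9, -94.4, 138.8]), 0.65)]
side 925 lean 0.3850164808369703 yaw 1.9577712768210735 x@0 -6.190326505255348 ymid [-41.   42.6] ztop 144.7795042713232
panel_top [(array([616. ,  61.3, 152.1]), 0.96), (array([387.6, 176.1, 147.6]), 0.77)]
catch_tab [(array([464.8, 313.3,   0.1]), 0.65), (array([ 574.8, -142.5,  182.7]), 0.52)]
catch_hinge [(array([ 602.6, -141.5,  133.3]), 0.77)]
lever_grip [(array([ 583.5, -187.4,  142. ]), 0.47), (array([466.6, 311.6,  12.6]), 0.37)]
lever_pivot [(array([595.8, -91.3, 139.4]), 0.73), (array([768. ,  58.6,  -4.1]), 0.39)]
[607.4  64.5 249.4] 12.0333 [-0.   0.4  0.2  1.4 -0.  -1.4]
```

View pics/z10side.png

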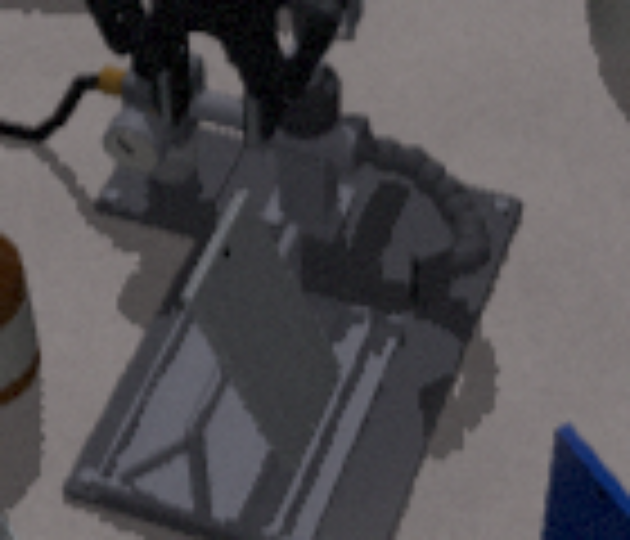

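View pics/z10scene.png

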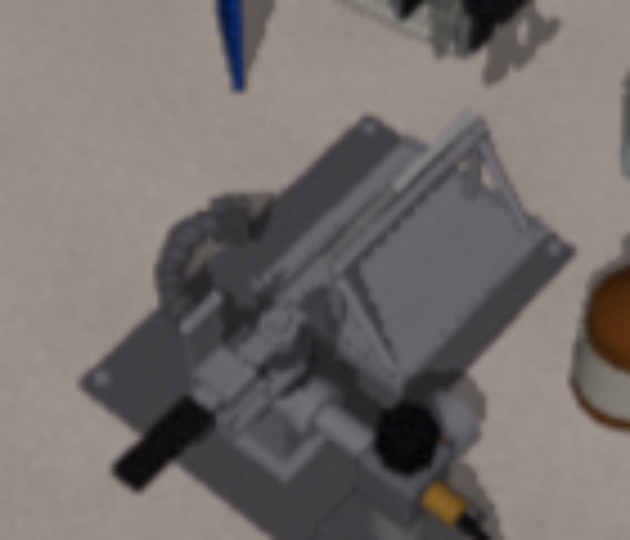

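>>> apply_moves(
  deltas=[
    [20, 3, 0, 0, 20],
    [50, 8, 0, 0, 0],
    [85, 14, 0, 0, 0],
    [120, 20, 0, 0, 0],
    [155, 26, 0, 0, 0],
    [185, 31, 0, 0, 0],
    [200, 33, 0, 0, 0],
    [204, 33, 0, 0, 0],
  ],
)

```text
t: 12.7
tcp_pos: [0.543, -0.1346, 0.2498]
tcp_rot: [[-0.155, -0.988, -0.0], [-0.988, 0.155, -0.0], [0.0, 0.0, -1.0]]
force: [-0.9, 0.5, 0.9]
opening: 0.0
```

>>> apply_moves(
  deltas=[
    [0, 0, 20, 0, 0],
    [0, 0, 50, 0, 0],
    [0, 0, 70, 0, 0],
    [0, 0, 79, 0, 0],
    [0, 0, 79, 0, 0],
    [0, 0, 79, 0, 0],
  ],
)

```text
t: 13.2
tcp_pos: [0.5441, -0.1317, 0.1713]
tcp_rot: [[-0.151, -0.988, 0.0], [-0.988, 0.151, 0.0], [-0.0, -0.0, -1.0]]
force: [0.1, 0.5, 0.9]
opening: 0.0001
```

Run:
```python
from h import *
o=manip.observe();print(o['force'],o['tcp_pos'],o['tcp_rot'],o['t'],o['opening'])
for n in ['side','scene']:
    d=grab(n);img=cv2.cvtColor(d['frame'],cv2.COLOR_RGB2BGR)
    uv=proj(d,np.array([.57,-.1,.12])).astype(int)
    cv2.imwrite('pics/z11%s.png'%n,cv2.resize(img[max(uv[1]-50,0):uv[1]+50,max(uv[0]-60,0):uv[0]+60],None,fx=5,fy=5))
```

```text
[0.05662126 0.52065525 0.91125558] [ 0.54414316 -0.13174195  0.1712937 ] [[-1.51419638e-01 -9.88469570e-01  5.24955855e-05]
 [-9.88469570e-01  1.51419640e-01  3.35512641e-05]
 [-4.11132662e-05 -4.68099686e-05 -9.99999998e-01]] 13.2 0.0001352243884180778
```

View pics/z11side.png

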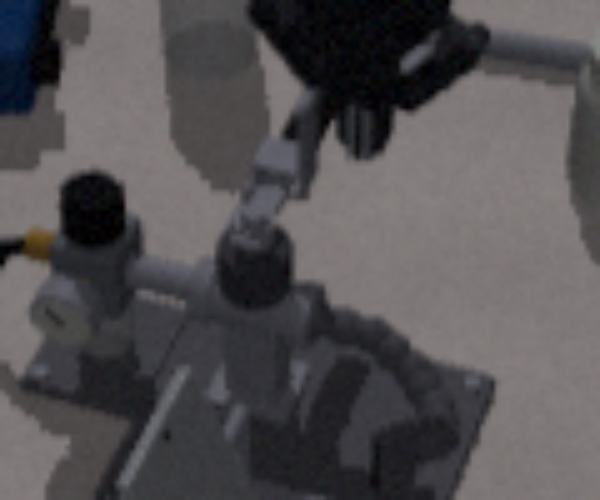

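View pics/z11scene.png

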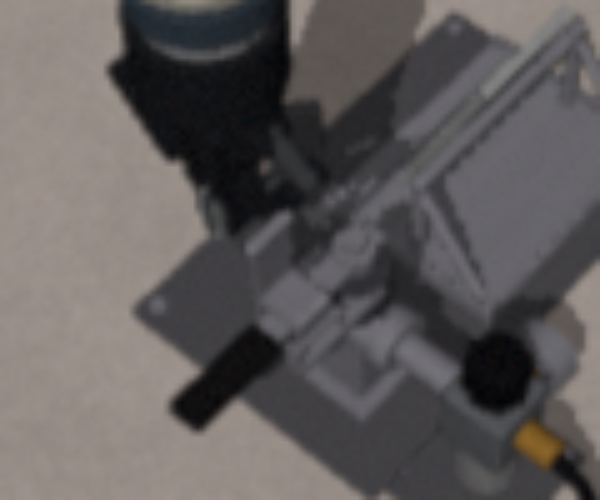

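>>> apply_moves(
  deltas=[
    [0, -10, 0, 0, 0],
    [0, -20, 0, 0, 0],
    [0, -30, 0, 0, 0],
    [0, -40, 0, 0, 0],
    [0, -50, 0, 0, 0],
    [0, -60, 0, 0, 0],
    [0, -66, 0, 0, 0],
    [0, -66, 0, 0, 0],
  ],
)

```text
t: 13.97
tcp_pos: [0.6106, -0.1425, 0.1703]
tcp_rot: [[-0.152, -0.988, 0.0], [-0.988, 0.152, 0.0], [-0.0, -0.0, -1.0]]
force: [-0.7, 0.0, -0.8]
opening: -0.0002
```

>>> apply_moves(
  deltas=[
    [0, -8, 0, 0, 0],
    [0, -16, 0, 0, 0],
    [0, -24, 0, 0, 0],
    [0, -30, 0, 0, 0],
    [0, -30, 0, 0, 0],
    [0, -30, 0, 0, 0],
  ],
)

```text
t: 14.47
tcp_pos: [0.6389, -0.1467, 0.1705]
tcp_rot: [[-0.152, -0.988, -0.0], [-0.988, 0.152, 0.0], [-0.0, 0.0, -1.0]]
force: [-0.7, -0.1, 0.1]
opening: -0.0001
```

Run:
```python
from h import *
o=manip.observe();print(o['force'],o['tcp_pos'],o['t'],o['opening'])
for n in ['side','scene']:
    d=grab(n);img=cv2.cvtColor(d['frame'],cv2.COLOR_RGB2BGR)
    uv=proj(d,np.array([.57,-.1,.12])).astype(int)
    cv2.imwrite('pics/z12%s.png'%n,cv2.resize(img[max(uv[1]-50,0):uv[1]+50,max(uv[0]-60,0):uv[0]+60],None,fx=5,fy=5))
```

```text
[-0.73721523 -0.07049999  0.09916604] [ 0.63888156 -0.14672476  0.17048998] 14.4667 -0.00011648514031340097
```

View pics/z12side.png

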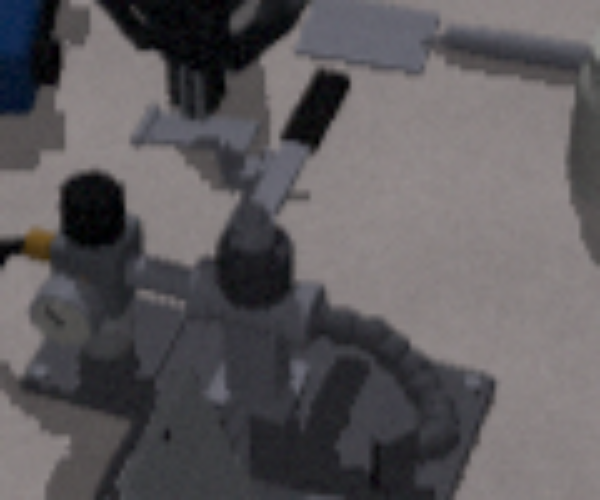

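View pics/z12scene.png

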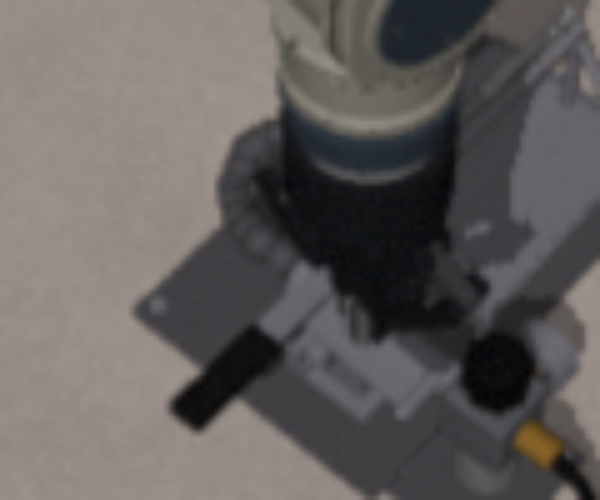

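>>> apply_moves(
  deltas=[
    [0, 0, -15, 0, 0],
    [0, 0, -40, 0, 0],
    [10, 9, -50, 0, 30],
    [30, 27, -50, 0, 60],
    [50, 45, -50, 0, 60],
    [56, 51, -50, 0, 60],
    [56, 51, -50, 0, 60],
    [56, 51, -50, 0, 60],
  ],
)

```text
t: 15.23
tcp_pos: [0.5794, -0.1946, 0.2211]
tcp_rot: [[-0.153, -0.988, 0.001], [-0.988, 0.153, -0.0], [-0.0, -0.001, -1.0]]
force: [0.5, 0.4, -0.3]
opening: 0.0601
```

Run:
```python
from h import *
np.set_printoptions(precision=1,suppress=True,linewidth=200)
o=manip.observe();print(o['force'],o['tcp_pos']*1e3,o['t'],o['opening'])
for n in ['side','scene','wrist']:
    d=grab(n,'w13.png' if n=='wrist' else None);img=cv2.cvtColor(d['frame'],cv2.COLOR_RGB2BGR)
    for q in ['catch_tab','catch_hinge','lever_grip','lever_pivot']: print(n,q,[((np.array(v['centre'])*1e3).round(1),round(v['p'],2)) for v in manip.pinpoint(d,q)[:2]])
    uv=proj(d,np.array([.57,-.1,.12])).astype(int)
    if n!='wrist':cv2.imwrite('pics/z13%s.png'%n,cv2.resize(img[max(uv[1]-50,0):uv[1]+50,max(uv[0]-60,0):uv[0]+60],None,fx=5,fy=5))
```

```text
[ 0.5  0.4 -0.3] [ 579.4 -194.6  221.1] 15.2333 0.060109821839089264
side catch_tab [(array([ 654.6, -155.3,  152.6]), 0.64)]
side catch_hinge [(array([ 602.7, -144.7,  132.6]), 0.95), (array([562.6,  70.1,  18.4]), 0.22)]
side lever_grip [(array([ 581.9, -190.8,  142.1]), 0.77)]
side lever_pivot [(array([595.8, -97.5, 144. ]), 0.95)]
scene catch_tab [(array([ 661.2, -155.2,  148.5]), 0.61)]
scene catch_hinge [(array([ 599.8, -139.7,  130.9]), 0.93), (array([ 695.1, -395.9,   -1.9]), 0.5)]
scene lever_grip [(array([ 579.8, -194.5,  141.7]), 0.79)]
scene lever_pivot [(array([595.4, -92.4, 140.5]), 0.84)]
wrist catch_tab [(array([ 658.8, -150.7,  148.3]), 0.95)]
wrist catch_hinge [(array([ 601.3, -145.6,  132.2]), 0.95)]
wrist lever_grip [(array([ 583.7, -192.5,  139.5]), 0.94)]
wrist lever_pivot [(array([599.3, -90.6, 136.3]), 0.89)]
```

View pics/z13side.png

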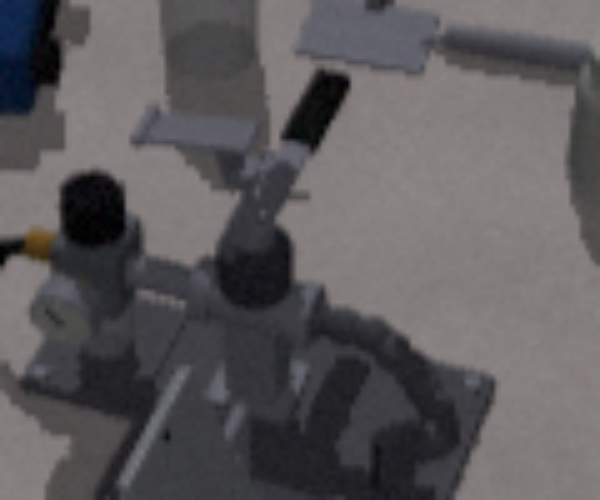

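View pics/z13scene.png

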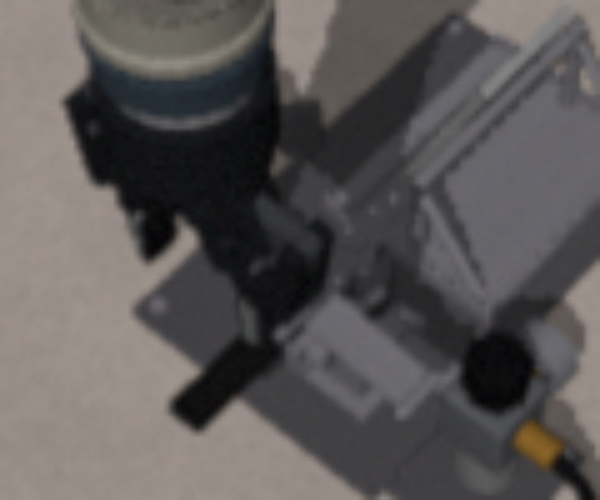

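View pics/w13.png

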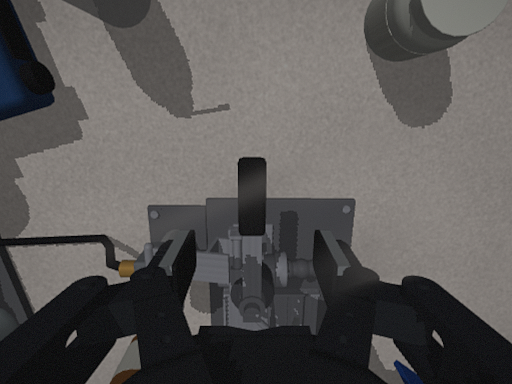

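>>> apply_moves(
  deltas=[
    [0, -1.5, 25, 0, 50],
    [0, -1.5, 55, 0, 50],
    [0, -1.5, 80, 0, 50],
    [0, -1.5, 95, 0, 50],
    [0, -1.5, 97, 0, 40],
    [0, -1.5, 97, 0, 34],
    [0, -1.5, 97, 0, 30],
    [0, -1.5, 97, 0, 30],
  ],
)

```text
t: 16.65
tcp_pos: [0.582, -0.1949, 0.1253]
tcp_rot: [[-0.152, -0.988, 0.002], [-0.988, 0.152, -0.001], [0.001, -0.002, -1.0]]
force: [0.0, -0.2, -0.2]
opening: 0.0303
```

```bash
cat > m14.py <<'E'
from h import *
import sys
np.set_printoptions(precision=2,suppress=True,linewidth=200)
o=manip.observe();print(o['force'],o['tcp_pos']*1e3,o['t'],o['opening'],o['q'],np.degrees(np.arctan2(o['tcp_rot'][1,1],o['tcp_rot'][0,1])))
for n in ['side','scene']:
    d=grab(n);img=cv2.cvtColor(d['frame'],cv2.COLOR_RGB2BGR)
    uv=proj(d,np.array([.57,-.1,.12])).astype(int)
    cv2.imwrite('pics/z%s%s.png'%(sys.argv[1],n),cv2.resize(img[max(uv[1]-50,0):uv[1]+50,max(uv[0]-60,0):uv[0]+60],None,fx=5,fy=5))
    for q in ['lever_grip','lever_pivot','catch_tab']: print(n,q,[((np.array(v['centre'])*1e3).round(1),round(v['p'],2)) for v in manip.pinpoint(d,q)[:2]])
E
python3 m14.py 14
```

```text
[ 0.02 -0.21 -0.23] [ 581.97 -194.9   125.31] 16.65 0.0303015348614736 [-0.46  0.41 -0.03  1.13  0.   -1.88] 171.25564774093615
side lever_grip [(array([ 583.2, -190.1,  140.9]), 0.8)]
side lever_pivot [(array([597.3, -91.7, 143.3]), 0.83), (array([584.3,  39.9,   1.8]), 0.42)]
side catch_tab [(array([ 654.7, -153.6,  151.5]), 0.56)]
scene lever_grip [(array([ 576.9, -195.8,  140.8]), 0.52), (array([563.3,  73.3,  17.9]), 0.43)]
scene lever_pivot [(array([595.8, -90.7, 138.7]), 0.76), (array([ 605.3, -142.2,  136.1]), 0.37)]
scene catch_tab [(array([ 660. , -154.5,  146.8]), 0.55), (array([ 578.1, -194.8,  141.7]), 0.55)]
```

View pics/z14side.png

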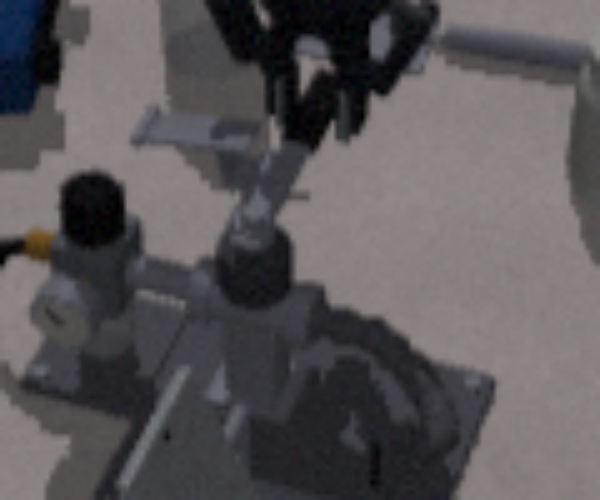

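View pics/z14scene.png

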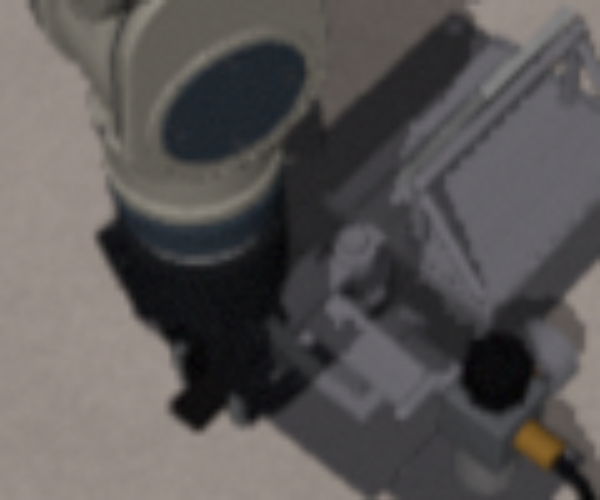

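>>> apply_moves(
  deltas=[
    [0, 0, 0, 0, 25],
    [-0.2, 5.3, 0, 3, 25],
    [-1.2, 15.8, 0, 9, 25],
    [-3.5, 26.1, 0, 15, 25],
    [-6.7, 36.2, 0, 21, 25],
    [-11, 45.9, 0, 27, 25],
    [-16.3, 55, 0, 33, 25],
    [-22.5, 63.6, 0, 39, 25],
  ],
)

```text
t: 17.72
tcp_pos: [0.5219, -0.1628, 0.1239]
tcp_rot: [[-0.744, -0.668, 0.001], [-0.668, 0.744, -0.001], [-0.0, -0.001, -1.0]]
force: [2.8, -0.4, -0.6]
opening: 0.025
```

```bash
python3 m14.py 15
```

```text
[ 2.82 -0.4  -0.61] [ 521.92 -162.8   123.93] 17.7167 0.024962643930322208 [-0.46  0.31 -0.19  1.07 -0.   -1.19] 131.94319017537967
side lever_grip [(array([ 524.4, -158.3,  139.3]), 0.59)]
side lever_pivot [(array([614.2,  61. , 150.8]), 0.65), (array([597.7, -94.4, 140.3]), 0.63)]
side catch_tab [(array([ 658. , -153.7,  154.1]), 0.53), (array([509.7, 309.4,  10. ]), 0.51)]
scene lever_grip [(array([ 523.5, -165.7,  141.9]), 0.84)]
scene lever_pivot [(array([ 533. , -425.9,    0.8]), 0.67), (array([600.1, -91.9, 141.5]), 0.64)]
scene catch_tab [(array([ 658.7, -155.1,  148.1]), 0.77)]
```

View pics/z15side.png

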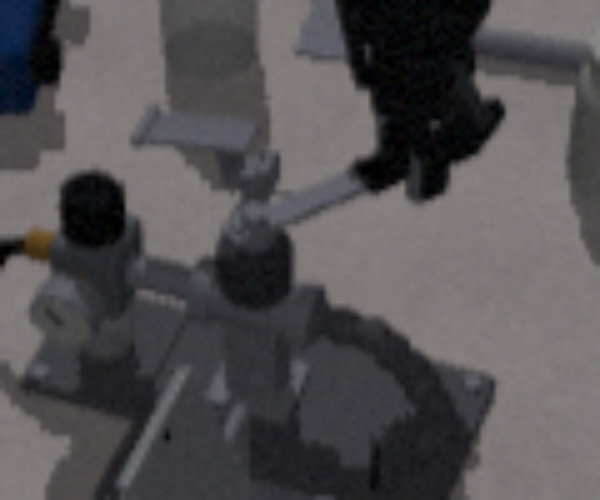

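View pics/z15scene.png

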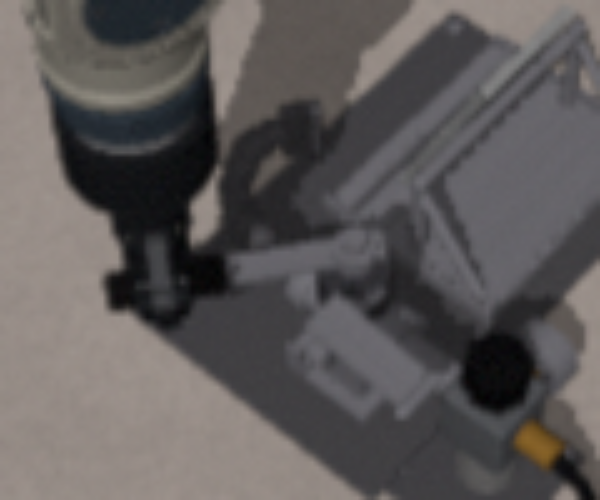

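>>> apply_moves(
  deltas=[
    [-0.6, 10.7, 0, 6, 25],
    [-2.2, 21.2, 0, 12, 25],
    [-5, 31.5, 0, 18, 25],
    [-8.8, 41.5, 0, 24, 25],
    [-13.7, 51, 0, 30, 25],
    [-19.5, 60, 0, 36, 25],
    [-26.2, 68.3, 0, 42, 25],
    [-29.9, 72.1, 0, 45, 25],
  ],
)

```text
t: 18.78
tcp_pos: [0.4955, -0.0889, 0.1239]
tcp_rot: [[-0.999, 0.052, -0.0], [0.052, 0.999, -0.001], [-0.0, -0.001, -1.0]]
force: [0.3, -5.0, 0.9]
opening: 0.0249
```

>>> apply_moves(
  deltas=[
    [-0.1, 3.6, 0, 2, 25],
    [-0.2, 7.1, 0, 4, 25],
    [-0.4, 9, 0, 5, 25],
    [-0.4, 9, 0, 5, 25],
    [-0.4, 9, 0, 5, 25],
    [-0.4, 9, 0, 5, 25],
  ],
)

```text
t: 19.28
tcp_pos: [0.4963, -0.0805, 0.1238]
tcp_rot: [[-0.991, 0.134, -0.0], [0.134, 0.991, -0.0], [0.0, -0.0, -1.0]]
force: [-0.7, -4.6, 2.5]
opening: 0.025
```

```bash
python3 m14.py 16
```

```text
[-0.69 -4.55  2.52] [496.3  -80.52 123.8 ] 19.2833 0.024951757889906702 [-0.33  0.24 -0.29  1.04 -0.   -0.19] 82.31023121177864
side lever_grip [(array([498.2, -79. , 141.1]), 0.84)]
side lever_pivot [(array([598. , -93.3, 139. ]), 0.75)]
side catch_tab [(array([ 656.5, -154.6,  150.1]), 0.79)]
scene lever_grip [(array([495.5, -86.7, 140. ]), 0.74), (array([ 693.4, -396.6,   -1.9]), 0.71)]
scene lever_pivot [(array([600.3, -98.2, 139.8]), 0.9), (array([ 663. , -154.2,  147.7]), 0.66)]
scene catch_tab [(array([ 662. , -151.6,  150.1]), 0.84)]
```

View pics/z16side.png

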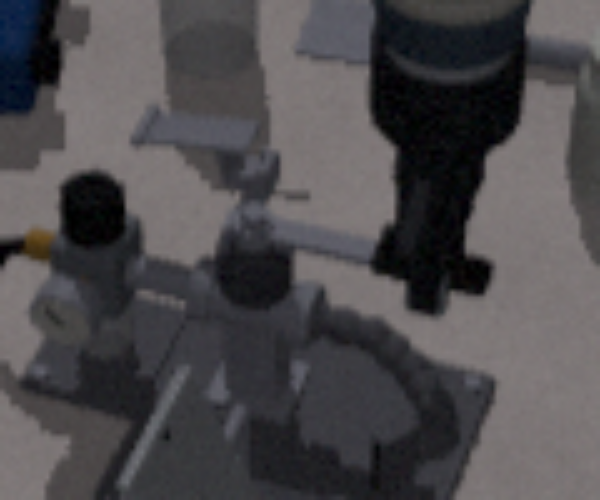

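View pics/z16scene.png

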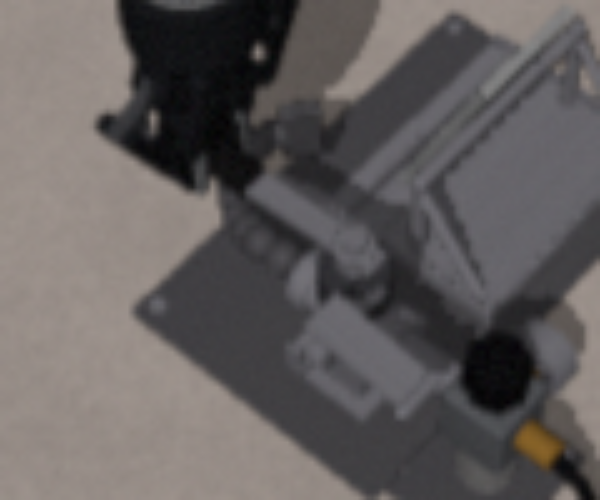

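>>> apply_moves(
  deltas=[
    [0, 1.5, 0, 1, 25],
    [0, 3, 0, 1.5, 25],
    [0, 3, 0, 1.5, 25],
    [0, 3, 0, 1.5, 25],
  ],
)

```text
t: 20.02
tcp_pos: [0.4967, -0.0772, 0.1238]
tcp_rot: [[-0.987, 0.16, 0.0], [0.16, 0.987, -0.0], [-0.0, 0.0, -1.0]]
force: [-0.9, -4.7, 1.8]
opening: 0.0249
```

>>> apply_moves(
  deltas=[
    [0, 1, 0, 0, 25],
    [0, 2, 0, 0, 25],
    [0, 2, 0, 0, 25],
    [0, 2, 0, 0, 25],
  ],
)

```text
t: 20.35
tcp_pos: [0.4968, -0.0761, 0.1238]
tcp_rot: [[-0.987, 0.161, -0.001], [0.161, 0.987, -0.002], [0.0, -0.002, -1.0]]
force: [-3.2, -9.5, 2.1]
opening: 0.0251
```

>>> apply_moves(
  deltas=[
    [0, 1, 0, 0, 25],
    [0, 2, 0, 0, 25],
    [0, 2, 0, 0, 25],
    [0, 2, 0, 0, 25],
  ],
)

```text
t: 20.68
tcp_pos: [0.4968, -0.0755, 0.1238]
tcp_rot: [[-0.987, 0.162, -0.001], [0.162, 0.987, -0.005], [0.001, -0.005, -1.0]]
force: [-3.9, -17.4, 1.7]
opening: 0.0251
```

```bash
python3 m14.py 17; python3 m6.py 18
python3 - <<'E'
from h import *
grab('side','side19.png');grab('scene','scene19.png')
for n in ['side','scene']:
    C=cloud(grab(n)); m=(abs(C[...,2]-.143)<.006)&(C[...,0]>.52)&(C[...,0]<.575)&(abs(C[...,1]+.085)<.02)
    P=C[m][:,:2]; c=P.mean(0); w,v=np.linalg.eigh(np.cov((P-c).T)); a=v[:,1]; print(n,len(P),c,np.degrees(np.arctan(a[1]/a[0])))
E
```

```text
[ -3.88 -17.43   1.72] [496.85 -75.5  123.78] 20.6833 0.025067985474106866 [-0.32  0.24 -0.29  1.04 -0.   -0.15] 80.68229867321394
side lever_grip [(array([498.4, -74.1, 140.6]), 0.63)]
side lever_pivot [(array([598.1, -93. , 139.4]), 0.97), (array([465.1, 309.7,  17.2]), 0.47)]
side catch_tab [(array([ 655.3, -152.4,  150.3]), 0.75), (array([712.3, 246.9,  -0.3]), 0.25)]
scene lever_grip [(array([ 600.5, -139.2,  135.8]), 0.72), (array([496.5, -78.8, 138.9]), 0.6)]
scene lever_pivot [(array([598.1, -94.3, 138.6]), 0.69)]
scene catch_tab [(array([ 659.2, -156.7,  148.6]), 0.63), (array([711.2, 248.5,  -1.8]), 0.18)]
scene 243 lean 0.2735821007633075 yaw 3.5915018532375313 x@0 14.395507616404508 ymid [-49.   45.8] ztop 144.13749161677595
panel_top [(array([615.5,  64.8, 152.8]), 0.56), (array([390.6, 172.3, 151.5]), 0.55)]
catch_tab [(array([ 657.9, -156.5,  150.2]), 0.63)]
catch_hinge [(array([ 601.7, -141.3,  134. ]), 0.93)]
lever_grip [(array([493.5, -83. , 142. ]), 0.81), (array([ 531. , -428.5,   -0.4]), 0.35)]
lever_pivot [(array([596. , -99.4, 140.5]), 0.68)]
side 922 lean 0.3843278348615603 yaw 1.8626425309564938 x@0 -6.154703326312074 ymid [-40.4  42.5] ztop 144.90042702430384
panel_top [(array([616. ,  61.2, 152.4]), 0.98), (array([386.6, 172.9, 143.8]), 0.86)]
catch_tab [(array([464.2, 315. ,   3.2]), 0.63), (array([ 656.8, -155.2,  152.5]), 0.5)]
catch_hinge [(array([ 605.6, -142.9,  131.5]), 0.86)]
lever_grip [(array([500.8, -71.9, 139.2]), 0.65), (array([507.8, 309.1,  11.4]), 0.27)]
lever_pivot [(array([595.7, -95. , 140. ]), 0.92)]
[496.9 -75.5 123.8] 21.6833 [-0.3  0.2 -0.3  1.  -0.  -0.2]
side 100 [ 0.55056981 -0.08537444] -17.08110809200394
scene 127 [ 0.5464387  -0.08829332] -9.502237622137443
```

View pics/z17side.png

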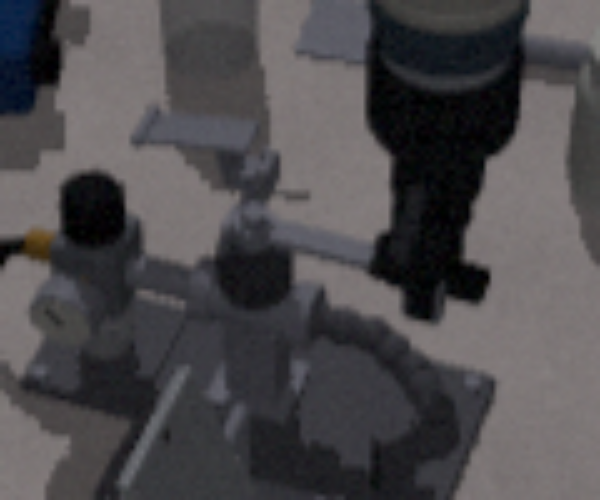

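View pics/side19.png

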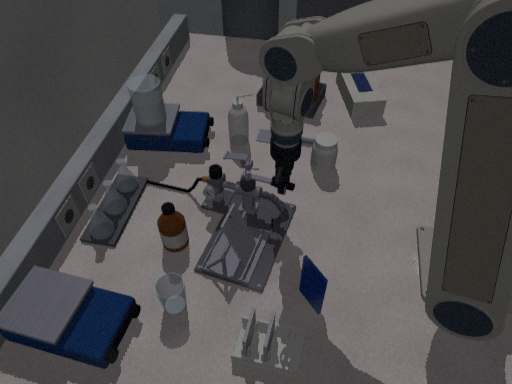

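View pics/scene19.png

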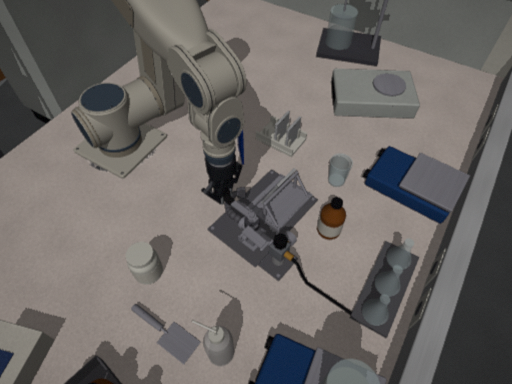

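Run:
```python
import numpy as np
th=np.radians(-8.8);ex=np.array([np.cos(th),np.sin(th)]);ey=np.array([-ex[1],ex[0]]);o=np.array([.5617,.0718])
C=np.load('snap18_side.npz')['C'].reshape(-1,3);x=(C[:,:2]-o)@ex*1e3;y=(C[:,:2]-o)@ey*1e3;z=C[:,2]*1e3-12
for a in range(15,145,10):
    k=(z>a)&(z<a+10)&(abs(y)<35)&(abs(x-20)<45); print(a,k.sum(),np.percentile(x[k],[10,50,90]).round(1), 'exp front',round(-9+(a+5-3.3)*.447,1))
```

```text
15 68 [-4.3  1.7  4.1] exp front -1.5
25 53 [4.  5.6 8. ] exp front 2.9
35 57 [ 8.2  9.6 11.8] exp front 7.4
45 60 [11.8 13.6 15.5] exp front 11.9
55 59 [15.6 17.8 19.9] exp front 16.3
65 62 [19.1 21.7 23.8] exp front 20.8
75 59 [23.6 25.8 27.9] exp front 25.3
85 60 [27.4 29.3 31.4] exp front 29.8
95 58 [31.7 33.6 35.5] exp front 34.2
105 63 [35.4 37.3 38.8] exp front 38.7
115 70 [39.4 41.2 43.6] exp front 43.2
125 68 [43.3 45.2 48.1] exp front 47.6
135 111 [47.3 50.9 56.7] exp front 52.1
```

Run:
```python
from h import *
o=manip.observe();print(o['force'],o['t'],o['tcp_pos']);print(manip.hand_in())
```

```text
[ -4.13494901 -17.21524284   1.95334303] 21.8833 [ 0.49686514 -0.07553624  0.12380772]
the job is handed in; nothing more can be done
None
```

I did the job in the order asked and handed it in at 21.9 s, with the arm still holding the lever at its open stop. No verdict was reported.

- **Panel:** I lifted the tall panel out of the rack, set its foot in the channel, leaned it back on the crossbar and let go. It is centred along the channel to within about 1–2 mm and stayed still until hand-in.
- **Catch:** It is flipped right back. Its tab measures about 17 mm above the hinge, which matches 1.75 rad, and it stayed there.
- **Lever:** It is held along the station's -x at the open stop. The tool moved only 0.6 mm for the last 2 mm commanded, and the push was a steady 17 N or so.
- **Bystanders:** I touched nothing else. In the last pictures the other objects, including the blue look-alike, show no visible change; I did not measure them all again.

**Checks that disagreed:**
- **Lean:** A slice-by-slice fit from the side camera gives a lean of about 0.38 rad rather than 0.42. The foot therefore seems to stand 2–3 mm behind the front lip, still in the channel and with the panel on the bar. I left it as it was.
- **Plane fits:** Rougher plane fits gave 0.27 rad (scene camera) and 0.38 rad (side camera). The scene figure is unreliable because that view mixes in other surfaces.
- **Lever angle:** Direct fits of the bar gave -9.5° (scene camera) and -17° (side camera) against an expected -8.8°. I relied on the stop contact instead.

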